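# Clamp a laser head in its test fixture and lock the cam

### The arm

A 6-joint arm with a two-finger parallel gripper is mounted at the origin on the work surface. World frame = base frame: x ahead of the robot, y to its left, z up, the work surface at z = 0. Lengths are in m, angles in rad, forces in N, time in s.
With the tool pointing down it reaches from about 0.325 to 0.9 m from the base axis. Payload 6.1 kg.
Tool frame: the origin (TCP) lies between the finger pads; the fingertips stand 8 mm ahead of it and the grasp point (between the pads) lies 11 mm behind it (robot.nose_length is the distance from the TCP to the fingertips, in m); y points along the fingers, z is the direction in which the jaws open and shut, and the axes are right-handed (so a half turn about y gives the same grasp; the last joint's range is limited). The gripper opens to 85 mm and grips with 20 to 120 N. Pads are 22 mm wide; open, the fingers measure 114 mm over their backs; the gripper's body (76 mm by 85 mm) begins 54 mm behind the grasp point. The pads swing forward as they close: fully open they stand 13 mm farther back than shut.
Start: joints at [0.985, 0.22, 1.526, -0, 1.395, -0.126], TCP at [0.277, 0.56, 0.209] pointing down, gripper open.
Joint ranges: [-2.98, 2.98], [-0.91, 2.08], [0.09, 2.57], [-1.24, 4.39], [0.2, 2.65], [-2.68, 2.68]. Speed limits (rad/s): [2.57, 2.57, 3.01, 3.14, 3.14, 3.14].

### API

Orientations are given as a unit quaternion [x, y, z, w].
In Python, from bench import monitor, vision, robot gives the robot as it stands. The module is installed in compiled form; this text tells all that it offers.
- The arm moves only by the tool carry_out, never from a script. Its argument "increments" is a list of rows, each an object of numbers: "tx", "ty", "tz": the shift along the tool's x, y, z in cm; "ax", "ay", "az": the turn, a rotation vector about the tool's x, y, z in rad; "gripper": the opening, from 0 (shut) to 1 (fully open). In form: [{"tx": .., "ty": .., "tz": .., "ax": .., "ay": .., "az": .., "gripper": ..}, ...]. A call has 1 to 8 rows; each row shifts and turns the commanded pose from where the row before left it, along the tool's axes as they then stand; what a row does not reach is not made up. A row lasts 1/8 s, in which the tool goes at most 62.5 mm and 10.7 degrees, less where a joint would pass 70% of its speed; a pose out of reach is approached as far as the arm can. A call is refused whole if a number of a shift passes 6.25 or a number of a turn 0.188, either way. A call with a gripper value outside its range is refused whole. The fingers move at their own pace and stop on an object; the grip force is fixed at half the most. Time passes only in rows, so rows that do not move let the fingers close. It gives the time, the measured TCP pose, the force and the opening at its end, in the units of the state.
- monitor.observe(): the state, without advancing time (a new reading comes with each control period).
- vision.read_camera(name): name is "scene" or "top" or "wrist"; returns (picture, depth): 480x640x3 uint8, red, green, blue; 480x640 float32, m along the optical axis (not along the pixel's ray), 0 where there is no reading.
- vision.get_calibration(name): a dict with "intrinsics" (3x3 intrinsics, pixels), "k1" (the pictures are not rectified: a ray, as slopes to the right and down, at radius r is drawn at 1 + k1 r^2 times it, then the intrinsics apply), "R" (3x3) and "t" (3): a world point X has camera coordinates R X + t. Camera axes: x right, y down, z forward; pixel columns grow to the right and rows downward; lengths in m; the calibration is good to about 2 mm. A picture is of the moment at which its call begins: read the wrist's pose just before it. get_calibration takes no time and is no camera call; for the wrist camera it gives the pose at the moment of the call.
- robot.finish_job(): hands the job in, once; it reports no verdict.
The state is a dict: "time_s": time; "joint_positions": joint angles; "joint_vel": joint speeds; "joint_torque": joint torques, N m; "ee_pos": TCP position; "eef_rot": TCP orientation; "force": force on the tool from outside, world axes, zero at the start; "torque": the same for the moment, N m; "gripper_width": finger opening in m.
Only numpy, scipy, OpenCV 4.12 (cv2) and the standard library are available. Lean on these libraries where they do the work, as an engineer would, in place of code of your own. Each camera call takes 0.05 s, during which the arm holds its last target. There are 200 camera calls.

### The job

Lower the silver laser head gently into the nest of the test fixture with its aperture facing the power sensor, and let go of it. Then turn the red cam knob clockwise until the sprung index pin drops into the notch of the cam disc, so that the contact pins hold the head home against the front stops; stop as soon as the pin is in, without forcing the cam against it, and let go. Leave everything else on the bench where it is.

Things in the scene. Friction and masses are not known exactly. Their poses are not given: they have to be found in the camera images.
- fixture: Test fixture, fixed to the bench: black breadboard 150 x 430 mm with an aluminium riser block; cam lock, nest and round power sensor stand in line along its y axis (cam lock at -y, sensor at +y). Origin: on the bench under the middle of the nest where a head is home. +y: beam direction, towards the sensor; z up. The sensor head is 155 mm from the origin, its top 101 mm above the bench.
- nest (a point): Middle of the nest floor, 45 mm above the fixture origin, fixture axes. The nest is open above and 47 mm wide (x) between two steel rails (70 mm long, 9 mm wide, 13 mm high, flared at the top to guide the head in). Faces of the two front stops (26 mm high): y = +35 mm from here.
- contact_tips (a point): Middle of the tips of the gold contact pins facing the nest, 13.5 mm above its floor. At the start they stand 40 to 42.3 mm behind the nest middle (-y), so the 70 mm head has 5 to 7 mm of spare length; they come forward 11 mm per rad of knob turn and push the head to the stops. Sprung: 5.5 to 9.5 N on the head when locked.
- cam_knob: Red cam knob: 44 mm long (its x), with two flat sides 30 mm apart (facing its +y and -y), 26 mm high, white line on top towards +x. Origin: on its vertical turning axis, half-way up, 94 mm above the bench, 115 mm behind the nest middle. Clockwise from above closes it; it starts 0 to 0.2 rad from its open stop, turns stiffly (0.15 to 0.35 N m) and stays where left. Below it: a 16 mm spindle.
- cam_disc (a point): Centre of the steel cam disc under the knob (radius 34 mm, top 61 mm above the bench) that turns with it. It has one 9 mm notch and a raised shoulder right behind it. It is hand-set on the spindle, so the turn to the notch differs, 0.6 to 1.4 rad, and is found by feel: as the pin drops the knob gives, has 0.07 rad of play, then stops hard at the shoulder with the torque climbing steeply.
- index_pin: Sprung index pin of the cam lock: brass roller, 7 mm diameter, on a steel pin in a black guide block at the cam disc's side away from the nest (top 65 mm above the bench). Origin: roller centre. Its spring presses it to the knob axis with 4 to 6 N. Riding on the disc's rim the roller centre is 37.5 mm from the axis; dropped in the notch 32 mm. More than 30 N from the cam is forcing it.
- laser_head: The silver laser head, loose: a plain aluminium box 44 (its x) x 70 (its y) x 50 mm high, 0.22 to 0.45 kg. Origin: centre of its underside. z up. Meant to be set down softly: a fall of 8 mm or more, or over 80 N on the fixture, is too much.
- laser_center (a point): Centre of the laser head, 25 mm above its underside, with the head's axes: +y points to its aperture face. When home in the nest it is at x = 0, y = 0, z = 70 mm of the fixture, axes parallel to the fixture's. The row of gold contacts is on the -y face. It starts upright on the blue mat, turned at most 0.6 rad from the world axes.
- laser_aperture (a point): Black round aperture of the laser head: centre of its +y face, 35 mm ahead of the laser head's centre; a red mark on top of the head lies near this face.
- driver_board: Bystander: green driver board on a black heat sink, 48 x 72 x 29 mm, origin under its centre. Leave it alone.
- terminal_box: Bystander: grey terminal box, 50 x 66 mm, 46 mm high over its posts, origin under its centre. Leave it alone.
- solder_spool: Bystander: blue solder spool, 52 mm diameter, 36 mm high. Leave it alone.
- solvent_bottle: Bystander: clear bottle, 52 mm diameter, 120 mm high. Leave it alone.
- screwdriver: Bystander: yellow screwdriver, 190 mm long, lying. Leave it alone.
Mind the look-alikes: they are no part of the job. Leave any brown look-alike of the laser_head alone.

How it is judged:
On the way, in this order (a step that is already met when the one before it is completed fails the run):
1. the laser head stands flat in the nest, aperture towards the sensor, released by the fingers, with the pin still riding on the rim (x of laser_center in the frame of fixture between -0.003 and 0.003 m and y of laser_center in the frame of fixture between -0.0095 and 0.002 m and z of laser_center in the frame of fixture between 0.067 and 0.0725 m and y of laser_aperture in the frame of fixture above 0.0205 m and angle between laser_head's own z axis and vertical below 0.06 rad and horizontal distance between index_pin and cam_knob above 0.0355 m and contact force between the fingers and laser_head below 0.3 N), for 0.2 s.
2. the index pin has dropped into the notch (horizontal distance between index_pin and cam_knob below 0.0335 m), for 0.3 s.
At the end, for the whole second after the job is handed in: The index pin is in the notch (roller centre within 33.5 mm of the knob axis); the laser head stands flat in the nest (within 3 mm of its middle line, within 2.5 mm of its seated height), home against the front stops within 1.5 mm, aperture towards the sensor, at rest and released (horizontal distance between index_pin and cam_knob below 0.0335 m and x of laser_center in the frame of fixture between -0.003 and 0.003 m and y of laser_center in the frame of fixture between -0.0015 and 0.002 m and z of laser_center in the frame of fixture between 0.067 and 0.0725 m and y of laser_aperture in the frame of fixture above 0.0285 m and angle between laser_head's own z axis and vertical below 0.06 rad and linear speed of laser_head below 0.01 m/s); the robot touches nothing.
It fails at once if the cam is forced against the index pin (more than 30 N between pin and cam) (contact force between index_pin and cam_knob above 30 N).
It fails at once if the laser head is pressed hard into the fixture (more than 80 N) (contact force between laser_head and fixture above 80 N).
It fails at once if the laser head is dropped (faster than 0.4 m/s, a fall of 8 mm, with no finger on it) (linear speed of laser_head above 0.4 m/s and contact force between the fingers and laser_head below 0.1 N).
It fails at once if a bystander is moved by more than 20 mm (distance of any of driver_board, terminal_box, solder_spool, solvent_bottle, screwdriver from where it was at the start of the episode above 0.02 m).
It also fails if it takes over 72 s, if anything falls off the work surface, if the arm or the gripper's body presses on something with over 40 N, if the wrist force passes 120 N, or if a joint passes its speed limit or range.

## Working session

There is one attempt and no reset: what is moved stays moved. The work goes in short steps, Python scripts to look and compute and a tool call to move; the robot and the scene stay as the last step left them, time stands still between calls to the robot, and variables do not carry over. Pictures are saved under pics/ and viewed, about 8 in all and at most 12, crops included, and the job is handed in when it is done.

Besides the shell and the picture viewer there is one more tool, called after "Emit:" as a command line: name --argument value ..., lists and objects as JSON in quotes. carry_out: Moves the arm, as the interface text tells. Its arguments: {"type":"object","properties":{"increments":{"type":"array","items":{"type":"object","properties":{"tx":{"type":"number"},"ty":{"type":"number"},"tz":{"type":"number"},"ax":{"type":"number"},"ay":{"type":"number"},"az":{"type":"number"},"gripper":{"type":"number"}}}}},"required":["increments"]}

```bash
mkdir -p pics
cat > h.py <<'E'
import numpy as np, cv2
from bench import monitor, vision, robot
from scipy.spatial.transform import Rotation as Rn
def grab(n):
    c=vision.get_calibration(n); p,d=vision.read_camera(n); np.savez(f'{n}.npz',p=p,d=d,K=c['intrinsics'],k1=c['k1'],R=c['R'],t=c['t']); return p,d
def load(n): return np.load(f'{n}.npz')
def ray(c,u,v):
    K=c['K']; k=float(c['k1']); x=np.array([(u-K[0,2])/K[0,0],(v-K[1,2])/K[1,1]]); y=x.copy()
    for _ in range(20): y=x/(1+k*(y@y))
    return np.array([*y,1.])
def pt(c,u,v,z=None):
    r=ray(c,u,v); R=c['R']; t=c['t']; o=-R.T@t; w=R.T@r
    if z is None: return o+w*c['d'][int(round(v)),int(round(u))]
    return o+w*(z-o[2])/w[2]
def proj(c,X):
    q=c['R']@np.array(X)+c['t']; x=q[:2]/q[2]; x=x*(1+float(c['k1'])*(x@x)); return c['K'][0,0]*x[0]+c['K'][0,2],c['K'][1,1]*x[1]+c['K'][1,2]
E
python3 - <<'E'
from h import *
s=monitor.observe(); print(s); print(Rn.from_quat(s['eef_rot']).as_matrix().round(3))
for n in ('top','scene'):
    p,d=grab(n); c=load(n); print(n,c['K'],c['k1'],-c['R'].T@c['t'])
    cv2.imwrite(f'pics/{n}0.png',cv2.cvtColor(p,cv2.COLOR_RGB2BGR))
E
```

```text
{'time_s': 0.0, 'joint_positions': array([ 9.84861736e-01,  2.21268559e-01,  1.52762254e+00,  8.95509749e-06,
        1.39467753e+00, -1.26094449e-01]), 'joint_vel': array([ 0.00189962,  0.00039176, -0.00061501,  0.00146095,  0.00094744,
        0.00111519]), 'joint_torque': array([ 1.88242157e-03, -4.96890306e+01, -3.89404142e+01, -1.07309363e-04,
        1.11386291e-02,  1.02300274e-05]), 'ee_pos': array([0.2770134 , 0.55953278, 0.20766694]), 'eef_rot': array([ 0.68915225, -0.1613963 ,  0.16090347, -0.68784481]), 'force': array([-0.21763711,  0.16253288,  0.5255211 ]), 'torque': array([ 0.0049803 ,  0.01088802, -0.03270514]), 'gripper_width': 0.08545940112602005}
[[ 0.896 -0.001  0.444]
 [-0.444 -0.002  0.896]
 [-0.    -1.    -0.002]]
top [[486.37891346   0.         318.85214281]
 [  0.         486.37891346 239.78913899]
 [  0.           0.           1.        ]] -0.041664366466282535 [ 0.30483865 -0.01237052  1.14870514]
scene [[612.17096209   0.         322.06884663]
 [  0.         612.17096209 247.04309576]
 [  0.           0.           1.        ]] -0.18488654071379126 [ 1.07806948 -0.36083564  1.19879764]
```

View pics/top0.png

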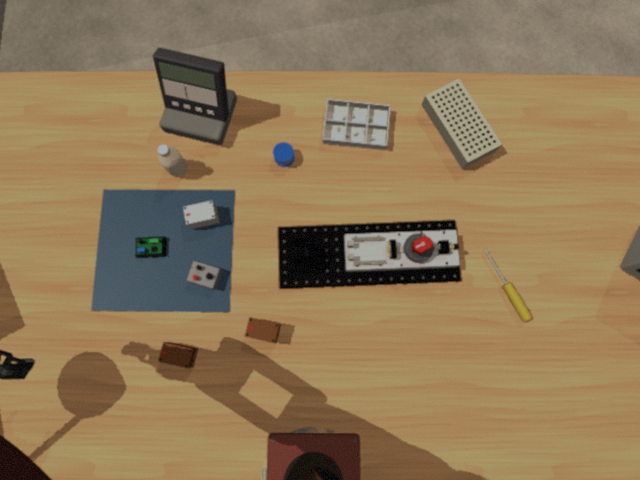

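Run:
```python
from h import *
p=cv2.cvtColor(load('top')['p'],cv2.COLOR_RGB2BGR)
a=cv2.resize(p[195:295,175:245],None,fx=5,fy=5,interpolation=cv2.INTER_CUBIC)
b=cv2.resize(p[210:300,335:470],None,fx=3.2,fy=3.2,interpolation=cv2.INTER_CUBIC)
im=np.zeros((500,800,3),np.uint8); im[:500,:350]=a; im[:b.shape[0],360:360+b.shape[1]]=b
cv2.imwrite('pics/crop1.png',im)
```

```text
(no output)
```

View pics/crop1.png

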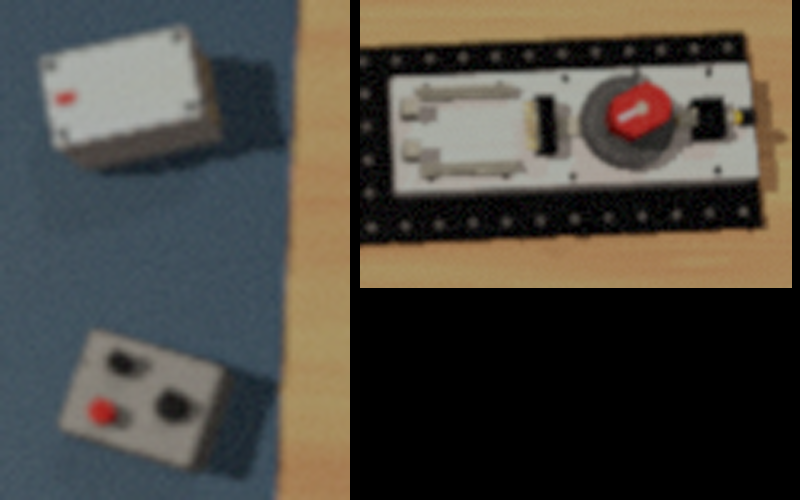

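View pics/scene0.png

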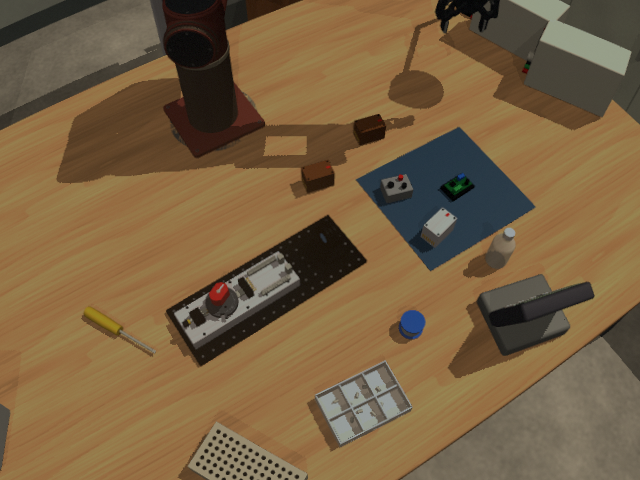

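Run:
```python
from h import *
c=load('top')
print('head'); 
for u,v in [(40,57),(187,27),(208,112),(68,150),(65,98)]:
    U,V=175+u/5,195+v/5; print(pt(c,U,V,.05).round(4), pt(c,U,V).round(4))
print('riser+knob')
for u,v,z in [(390,75,.045),(752,63,.045),(760,180,.045),(393,195,.045),(640,111,.107),(633,122,.061),(415,87,.058),(520,92,.058),(425,172,.058),(522,168,.058),(540,125,.06)]:
    U,V=335+(u-360)/3.2,210+v/3.2; print(pt(c,U,V,z).round(4), pt(c,U,V).round(4))
w=vision.get_calibration('wrist'); s=monitor.observe(); Rt=Rn.from_quat(s['eef_rot']).as_matrix()
o=-w['R'].T@w['t']; print('wristcam in tool',Rt.T@(o-s['ee_pos']),'\n',(w['R']@Rt).round(3),w['intrinsics'],w['k1'])
```

```text
head
[0.6136 0.3093 0.05  ] [0.6139 0.3097 0.0489]
[0.6286 0.2407 0.05  ] [0.6287 0.2408 0.0498]
[0.5874 0.2286 0.05  ] [0.5939 0.2341 0.0249]
[0.5687 0.2932 0.05  ] [0.5729 0.2981 0.0326]
[0.5937 0.2962 0.05  ] [0.5938 0.2963 0.0497]
riser+knob
[ 0.5524 -0.0698  0.045 ] [ 0.5604 -0.0716  0.0096]
[ 0.5635 -0.3344  0.045 ] [ 0.5747 -0.3484 -0.003 ]
[ 0.4772 -0.3358  0.045 ] [ 0.484  -0.3486  0.0014]
[ 0.4645 -0.0717  0.045 ] [ 0.4695 -0.0736  0.0101]
[ 0.5146 -0.2375  0.107 ] [ 0.5152 -0.2381  0.1044]
[ 0.5159 -0.2422  0.061 ] [ 0.5076 -0.2332  0.1036]
[ 0.5408 -0.087   0.058 ] [ 0.5414 -0.0872  0.0553]
[ 0.5377 -0.1623  0.058 ] [ 0.5402 -0.1639  0.0465]
[ 0.4792 -0.0937  0.058 ] [ 0.4798 -0.094   0.0543]
[ 0.4826 -0.1626  0.058 ] [ 0.485  -0.1647  0.0432]
[ 0.5134 -0.1758  0.06  ] [ 0.5123 -0.175   0.0659]
wristcam in tool [-0.07202877 -0.16562449 -0.00098201] 
 [[-0.     0.001  1.   ]
 [ 0.961 -0.278  0.001]
 [ 0.278  0.961 -0.001]] [[428.47373424   0.         322.50364016]
 [  0.         428.47373424 242.04188551]
 [  0.           0.           1.        ]] 0.02154363437598125
```

Emit:
carry_out --increments '[{"tx": 5.24, "tz": -1.48, "ty": 0.6, "gripper": 1}, {"tx": 5.24, "tz": -1.48, "ty": 0.6, "gripper": 1}, {"tx": 5.24, "tz": -1.48, "ty": 0.6, "gripper": 1}, {"tx": 5.24, "tz": -1.48, "ty": 0.6, "gripper": 1}, {"tx": 5.24, "tz": -1.48, "ty": 0.6, "gripper": 1}, {"tx": 5.24, "tz": -1.48, "ty": 0.6, "gripper": 1}, {"tx": 5.24, "tz": -1.48, "ty": 0.6, "gripper": 1}, {"tx": 5.24, "tz": -1.48, "ty": 0.6, "gripper": 1}]'

```text
schema error: expected keys tx, ty, tz, ax, ay, az, gripper
```

Emit:
carry_out --increments '[{"ay": 0.179, "gripper": 1}, {"ay": 0.179, "gripper": 1}, {"ay": 0.179, "gripper": 1}, {"ay": 0.179, "gripper": 1}, {"ay": 0.179, "gripper": 1}, {"gripper": 1}, {"gripper": 1}]'

```text
schema error: expected keys tx, ty, tz, ax, ay, az, gripper
```

```bash
cat >> h.py <<'E'
def wr(name,box=None,f=1):
    s=monitor.observe(); p,d=grab('wrist'); p=cv2.cvtColor(p,cv2.COLOR_RGB2BGR)
    if box: p=p[box[1]:box[3],box[0]:box[2]]
    cv2.imwrite('pics/'+name+'.png',cv2.resize(p,None,fx=f,fy=f,interpolation=cv2.INTER_CUBIC))
def go(xyz,yaw):
    "tool-axis shift (cm) and ay to reach a tcp position, tool z at yaw (deg), pointing down"
    s=monitor.observe(); R=Rn.from_quat(s['eef_rot']); M=R.as_matrix()
    y=np.radians(yaw); Z=np.array([np.cos(y),np.sin(y),0]); Y=np.array([0,0,-1.]); T=np.column_stack([np.cross(Y,Z),Y,Z])
    print('tcp',s['ee_pos'].round(4),'yaw',np.degrees(np.arctan2(M[1,2],M[0,2])).round(2),'shift cm',(M.T@(np.array(xyz)-s['ee_pos'])*100).round(2),'rot',(R.inv()*Rn.from_matrix(T)).as_rotvec().round(4),'t',s['time_s'],'w',s['gripper_width'])
E
python3 - <<'E'
from h import *
go([.6,.268,.16],12.3); wr('w1')
E
```

```text
tcp [0.2771 0.5596 0.2078] yaw 63.65 shift cm [ 41.88   4.79 -11.79] rot [1.700e-03 8.963e-01 6.000e-04] t 0.1 w 0.0855279907005352
```

View pics/w1.png

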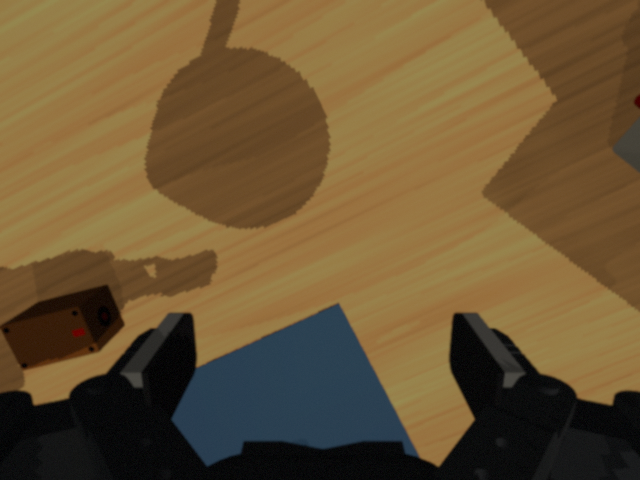

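Emit:
carry_out --increments '[{"tx": 5.24, "ty": 0.6, "tz": -1.48, "ax": 0, "ay": 0, "az": 0, "gripper": 1}, {"tx": 5.24, "ty": 0.6, "tz": -1.48, "ax": 0, "ay": 0, "az": 0, "gripper": 1}, {"tx": 5.24, "ty": 0.6, "tz": -1.48, "ax": 0, "ay": 0, "az": 0, "gripper": 1}, {"tx": 5.24, "ty": 0.6, "tz": -1.48, "ax": 0, "ay": 0, "az": 0, "gripper": 1}, {"tx": 5.24, "ty": 0.6, "tz": -1.48, "ax": 0, "ay": 0, "az": 0, "gripper": 1}, {"tx": 5.24, "ty": 0.6, "tz": -1.48, "ax": 0, "ay": 0, "az": 0, "gripper": 1}, {"tx": 5.24, "ty": 0.6, "tz": -1.48, "ax": 0, "ay": 0, "az": 0, "gripper": 1}, {"tx": 5.24, "ty": 0.6, "tz": -1.48, "ax": 0, "ay": 0, "az": 0, "gripper": 1}]'

```text
time_s: 1.15
ee_pos: [0.6014, 0.2665, 0.1603]
eef_rot: [0.689, -0.161, 0.161, -0.688]
force: [0.1, 0.8, -0.2]
gripper_width: 0.0853
```

Emit:
carry_out --increments '[{"tx": 0, "ty": 0, "tz": 0, "ax": 0, "ay": 0.179, "az": 0, "gripper": 1}, {"tx": 0, "ty": 0, "tz": 0, "ax": 0, "ay": 0.179, "az": 0, "gripper": 1}, {"tx": 0, "ty": 0, "tz": 0, "ax": 0, "ay": 0.179, "az": 0, "gripper": 1}, {"tx": 0, "ty": 0, "tz": 0, "ax": 0, "ay": 0.179, "az": 0, "gripper": 1}, {"tx": 0, "ty": 0, "tz": 0, "ax": 0, "ay": 0.179, "az": 0, "gripper": 1}, {"tx": 0, "ty": 0, "tz": 0, "ax": 0, "ay": 0, "az": 0, "gripper": 1}, {"tx": 0, "ty": 0, "tz": 0, "ax": 0, "ay": 0, "az": 0, "gripper": 1}]'

```text
time_s: 2.02
ee_pos: [0.6003, 0.2679, 0.1605]
eef_rot: [0.552, -0.442, 0.442, -0.552]
force: [0.3, 0.8, 0.2]
gripper_width: 0.0856
```

Run:
```python
from h import *
go([.6,.268,.16],12.3); wr('w2')
```

```text
tcp [0.6003 0.2679 0.1605] yaw 12.57 shift cm [-0.02  0.05 -0.03] rot [0.0005 0.0048 0.0001] t 2.025 w 0.08557659492907518
```

View pics/w2.png

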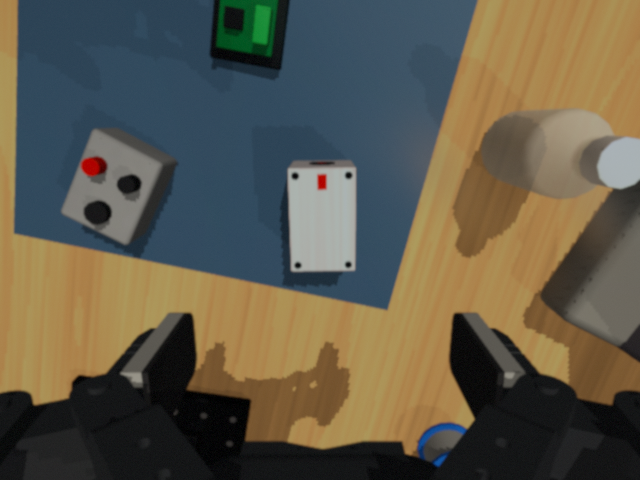

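Run:
```python
from h import *
c=load('wrist')
P=np.array([pt(c,u,v,.05) for u,v in [(287.5,167),(355,167),(356,271),(290.5,271)]]); D=[pt(c,u,v)[2].round(4) for u,v in [(300,180),(345,260)]]
m=P.mean(0); f=(P[0]+P[1]-P[2]-P[3])/2; x=(P[1]+P[2]-P[0]-P[3])/2
print(m,np.linalg.norm(f),np.linalg.norm(x),'yaw from y',np.degrees(np.arctan2(-f[0],f[1])),'from x',np.degrees(np.arctan2(x[1],x[0])),D)
go([m[0],m[1],.026],np.degrees(np.arctan2(-f[0],f[1])))
```

```text
[0.59707828 0.27241821 0.05      ] 0.07052772087932012 0.043957621867009175 yaw from y 13.645832102234975 from x 12.603645270019769 [np.float64(0.0506), np.float64(0.0533)]
tcp [0.6004 0.2679 0.1606] yaw 12.54 shift cm [-0.51 13.46 -0.22] rot [ 0.0003 -0.0193  0.    ] t 2.075 w 0.08541203702907896
```

Emit:
carry_out --increments '[{"tx": -0.5, "ty": 2.5, "tz": -0.2, "ax": 0, "ay": -0.015, "az": 0, "gripper": 1}, {"tx": 0, "ty": 4, "tz": 0, "ax": 0, "ay": 0, "az": 0, "gripper": 1}, {"tx": 0, "ty": 4, "tz": 0, "ax": 0, "ay": 0, "az": 0, "gripper": 1}, {"tx": 0, "ty": 2, "tz": 0, "ax": 0, "ay": 0, "az": 0, "gripper": 1}, {"tx": 0, "ty": 0.85, "tz": 0, "ax": 0, "ay": 0, "az": 0, "gripper": 1}, {"tx": 0, "ty": 0, "tz": 0, "ax": 0, "ay": 0, "az": 0, "gripper": 1}]'

```text
time_s: 2.82
ee_pos: [0.5979, 0.2725, 0.0278]
eef_rot: [-0.554, 0.439, -0.439, 0.555]
force: [0.5, 0.0, -0.3]
gripper_width: 0.0853
```

Emit:
carry_out --increments '[{"tx": 0, "ty": 0, "tz": 0, "ax": 0, "ay": 0, "az": 0, "gripper": 0.3}, {"tx": 0, "ty": 0, "tz": 0, "ax": 0, "ay": 0, "az": 0, "gripper": 0.3}, {"tx": 0, "ty": 0, "tz": 0, "ax": 0, "ay": 0, "az": 0, "gripper": 0.3}, {"tx": 0, "ty": 0, "tz": 0, "ax": 0, "ay": 0, "az": 0, "gripper": 0.3}, {"tx": 0, "ty": 0, "tz": 0, "ax": 0, "ay": 0, "az": 0, "gripper": 0.3}, {"tx": 0, "ty": 0, "tz": 0, "ax": 0, "ay": 0, "az": 0, "gripper": 0.3}, {"tx": 0, "ty": 0, "tz": 0, "ax": 0, "ay": 0, "az": 0, "gripper": 0.3}, {"tx": 0, "ty": 0, "tz": 0, "ax": 0, "ay": 0, "az": 0, "gripper": 0.3}]'

```text
time_s: 3.82
ee_pos: [0.5979, 0.2727, 0.0294]
eef_rot: [-0.554, 0.439, -0.439, 0.555]
force: [-2.7, -1.4, 8.7]
gripper_width: 0.0258
```

Emit:
carry_out --increments '[{"tx": 0, "ty": -0.5, "tz": 0, "ax": 0, "ay": 0, "az": 0, "gripper": 0.3}, {"tx": 0, "ty": -3, "tz": 0, "ax": 0, "ay": 0, "az": 0, "gripper": 0.3}, {"tx": 0, "ty": -4, "tz": 0, "ax": 0, "ay": 0, "az": 0, "gripper": 0.3}, {"tx": 0, "ty": -4, "tz": 0, "ax": 0, "ay": 0, "az": 0, "gripper": 0.3}, {"tx": 0, "ty": -4, "tz": 0, "ax": 0, "ay": 0, "az": 0, "gripper": 0.3}, {"tx": 0, "ty": 0, "tz": 0, "ax": 0, "ay": 0, "az": 0, "gripper": 0.3}]'

```text
time_s: 4.58
ee_pos: [0.6002, 0.2733, 0.1877]
eef_rot: [-0.552, 0.437, -0.441, 0.557]
force: [-0.6, -0.5, 1.3]
gripper_width: 0.0254
```

Run:
```python
from h import *
go([.5094,-.1226,.20],2.6); wr('w3'); c=load('wrist')
s=monitor.observe()
print(s['force'],[ (u,v,pt(c,u,v)[2].round(4)) for u,v in [(322,300),(322,330),(322,360)]])
```

```text
tcp [0.6002 0.2733 0.1877] yaw 13.24 shift cm [ 36.46  -1.41 -17.9 ] rot [-0.0088  0.1857 -0.0015] t 4.575 w 0.025356384466602985
[-0.49306153 -0.21225238 -0.30557663] [(322, 300, np.float64(0.0001)), (322, 330, np.float64(0.0023)), (322, 360, np.float64(0.0003))]
```

View pics/w3.png

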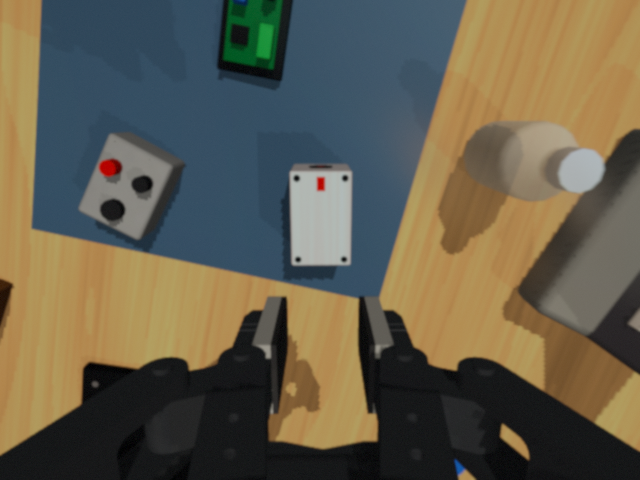

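Run:
```python
from h import *
c=load('wrist'); s=monitor.observe(); M=Rn.from_quat(s['eef_rot']).as_matrix()
print(robot.nose_length)
for u,v in [(275,303),(275,310),(280,320),(275,350),(372,303),(370,310),(372,350),(375,400)]:
    X=pt(c,u,v); print(u,v,c['d'][v,u],(M.T@(X-s['ee_pos'])*1000).round(1))
P=np.array([pt(c,u,v,.05) for u,v in [(289.5,172),(351,171),(351,265),(291.5,265.5)]])
m=P.mean(0); f=(P[0]+P[1]-P[2]-P[3])/2; x=(P[1]+P[2]-P[0]-P[3])/2
print(m,np.linalg.norm(f),np.linalg.norm(x),'yaw',np.degrees(np.arctan2(-f[0],f[1])),np.degrees(np.arctan2(x[1],x[0])))
for u,v in [(310,200),(335,200),(310,250),(335,250)]: print(pt(c,u,v))
```

```text
0.008
275 303 0.14570852 [-10.3 -34.3 -16.6]
275 310 0.13887066 [-11.  -41.3 -15.8]
280 320 0.13145699 [-11.2 -48.9 -13.5]
275 350 0.11748454 [ -9.7 -63.9 -13.5]
372 303 0.14301974 [-11.4 -36.9  16.1]
370 310 0.13852164 [-11.1 -41.7  14.9]
372 350 0.11760093 [ -9.6 -63.9  13. ]
375 400 0.11880814 [  4.2 -66.7  14. ]
[0.59836428 0.27235857 0.05      ] 0.06974606162211122 0.043906233805083926 yaw 13.77976913166352 13.855679311047362
[0.58745366 0.2853614  0.05295158]
[0.60473836 0.28938862 0.05287255]
[0.59562357 0.24942094 0.05386668]
[0.61363723 0.25304326 0.05206853]
```

Run:
```python
from h import *
go([.5982,.2724,.015],13.7)
```

```text
tcp [0.5988 0.2728 0.1848] yaw 13.24 shift cm [ 0.04 16.98 -0.15] rot [-0.0046 -0.0081 -0.0003] t 4.625 w 0.025825766721580018
```

Emit:
carry_out --increments '[{"tx": 0, "ty": 0, "tz": -0.1, "ax": 0, "ay": -0.008, "az": 0, "gripper": 1}, {"tx": 0, "ty": 0, "tz": 0, "ax": 0, "ay": 0, "az": 0, "gripper": 1}, {"tx": 0, "ty": 0, "tz": 0, "ax": 0, "ay": 0, "az": 0, "gripper": 1}, {"tx": 0, "ty": 5, "tz": 0, "ax": 0, "ay": 0, "az": 0, "gripper": 1}, {"tx": 0, "ty": 5, "tz": 0, "ax": 0, "ay": 0, "az": 0, "gripper": 1}, {"tx": 0, "ty": 4, "tz": 0, "ax": 0, "ay": 0, "az": 0, "gripper": 1}, {"tx": 0, "ty": 2, "tz": 0, "ax": 0, "ay": 0, "az": 0, "gripper": 1}, {"tx": 0, "ty": 0, "tz": 0, "ax": 0, "ay": 0, "az": 0, "gripper": 1}]'

```text
time_s: 5.62
ee_pos: [0.5953, 0.2718, 0.0207]
eef_rot: [0.557, -0.437, 0.436, -0.555]
force: [-0.8, 0.3, -0.5]
gripper_width: 0.0849
```

Emit:
carry_out --increments '[{"tx": 0, "ty": 0, "tz": 0, "ax": 0, "ay": 0, "az": 0, "gripper": 1}, {"tx": 0, "ty": 0, "tz": 0, "ax": 0, "ay": 0, "az": 0, "gripper": 1}]'

```text
time_s: 5.88
ee_pos: [0.5982, 0.2727, 0.0247]
eef_rot: [-0.555, 0.436, -0.438, 0.557]
force: [-0.0, -0.1, 0.4]
gripper_width: 0.0857
```

Run:
```python
from h import *
go([.5982,.2724,-.009],13.7); wr('w4'); s=monitor.observe(); print(s['force'])
```

```text
tcp [0.5982 0.2727 0.0247] yaw 13.69 shift cm [ 0.03  3.37 -0.02] rot [-0.0039 -0.0001 -0.0002] t 5.875 w 0.08566811751574081
[1.15399028 0.57226714 0.0607892 ]
```

View pics/w4.png

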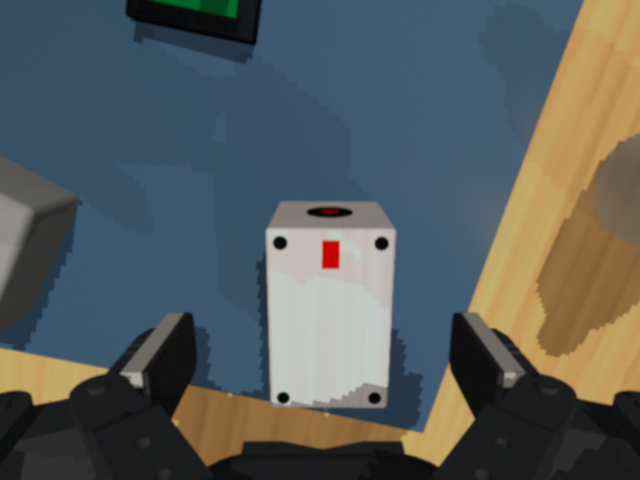

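Emit:
carry_out --increments '[{"tx": 0, "ty": 1.2, "tz": 0, "ax": 0, "ay": 0, "az": 0, "gripper": 1}, {"tx": 0, "ty": 1.2, "tz": 0, "ax": 0, "ay": 0, "az": 0, "gripper": 1}, {"tx": 0, "ty": 1, "tz": 0, "ax": 0, "ay": 0, "az": 0, "gripper": 1}, {"tx": 0, "ty": 0, "tz": 0, "ax": 0, "ay": 0, "az": 0, "gripper": 1}, {"tx": 0, "ty": 0, "tz": 0, "ax": 0, "ay": 0, "az": 0, "gripper": 1}, {"tx": 0, "ty": 0, "tz": 0, "ax": 0, "ay": 0, "az": 0, "gripper": 1}]'

```text
time_s: 6.68
ee_pos: [0.597, 0.2723, -0.0111]
eef_rot: [-0.556, 0.437, -0.437, 0.556]
force: [0.2, -0.8, 0.1]
gripper_width: 0.0855
```

Emit:
carry_out --increments '[{"tx": 0, "ty": -0.2, "tz": 0.1, "ax": 0, "ay": 0, "az": 0, "gripper": 0.3}, {"tx": 0, "ty": 0, "tz": 0, "ax": 0, "ay": 0, "az": 0, "gripper": 0.3}, {"tx": 0, "ty": 0, "tz": 0, "ax": 0, "ay": 0, "az": 0, "gripper": 0.3}, {"tx": 0, "ty": 0, "tz": 0, "ax": 0, "ay": 0, "az": 0, "gripper": 0.3}, {"tx": 0, "ty": 0, "tz": 0, "ax": 0, "ay": 0, "az": 0, "gripper": 0.3}, {"tx": 0, "ty": 0, "tz": 0, "ax": 0, "ay": 0, "az": 0, "gripper": 0.3}, {"tx": 0, "ty": 0, "tz": 0, "ax": 0, "ay": 0, "az": 0, "gripper": 0.3}, {"tx": 0, "ty": 0, "tz": 0, "ax": 0, "ay": 0, "az": 0, "gripper": 0.3}]'

```text
time_s: 7.68
ee_pos: [0.5984, 0.2727, -0.0088]
eef_rot: [-0.555, 0.436, -0.437, 0.557]
force: [1.1, 0.2, 5.7]
gripper_width: 0.0436
```

Emit:
carry_out --increments '[{"tx": 0, "ty": -0.3, "tz": 0, "ax": 0, "ay": 0, "az": 0, "gripper": 0.3}, {"tx": 0, "ty": -2, "tz": 0, "ax": 0, "ay": 0, "az": 0, "gripper": 0.3}, {"tx": 0, "ty": -3, "tz": 0, "ax": 0, "ay": 0, "az": 0, "gripper": 0.3}, {"tx": 0, "ty": -4, "tz": 0, "ax": 0, "ay": 0, "az": 0, "gripper": 0.3}, {"tx": 0, "ty": -4, "tz": 0, "ax": 0, "ay": 0, "az": 0, "gripper": 0.3}, {"tx": 0, "ty": -2.7, "tz": 0, "ax": 0, "ay": 0, "az": 0, "gripper": 0.3}, {"tx": 0, "ty": 0, "tz": 0, "ax": 0, "ay": 0, "az": 0, "gripper": 0.3}, {"tx": 0, "ty": 0, "tz": 0, "ax": 0, "ay": 0, "az": 0, "gripper": 0.3}]'

```text
time_s: 8.68
ee_pos: [0.5964, 0.2721, 0.149]
eef_rot: [0.557, -0.437, 0.436, -0.555]
force: [-0.3, -0.6, -2.6]
gripper_width: 0.0433
```

Run:
```python
from h import *
go([.5094,-.1226,.15],2.6); print(monitor.observe()['force'])
```

```text
tcp [0.5964 0.2721 0.149 ] yaw 13.7 shift cm [ 36.29  -0.06 -17.8 ] rot [0.0021 0.1937 0.0004] t 8.675 w 0.043257865103700804
[-0.25395418 -0.56806343 -2.61372085]
```

Emit:
carry_out --increments '[{"tx": 2.5, "ty": -0.3, "tz": -1.1, "ax": 0, "ay": 0, "az": 0, "gripper": 0.3}, {"tx": 5.15, "ty": -0.3, "tz": -2.2, "ax": 0, "ay": 0, "az": 0, "gripper": 0.3}, {"tx": 5.15, "ty": -0.3, "tz": -2.2, "ax": 0, "ay": 0, "az": 0, "gripper": 0.3}, {"tx": 5.15, "ty": 0, "tz": -2.2, "ax": 0, "ay": 0, "az": 0, "gripper": 0.3}, {"tx": 5.15, "ty": 0, "tz": -2.2, "ax": 0, "ay": 0, "az": 0, "gripper": 0.3}, {"tx": 5.15, "ty": 0, "tz": -2.2, "ax": 0, "ay": 0, "az": 0, "gripper": 0.3}, {"tx": 5.15, "ty": 0, "tz": -2.2, "ax": 0, "ay": 0, "az": 0, "gripper": 0.3}, {"tx": 5.15, "ty": 0, "tz": -2.2, "ax": 0, "ay": 0, "az": 0, "gripper": 0.3}]'

```text
time_s: 9.68
ee_pos: [0.5265, -0.1423, 0.1571]
eef_rot: [0.556, -0.438, 0.436, -0.556]
force: [-0.3, 0.6, -3.3]
gripper_width: 0.0433
```

Emit:
carry_out --increments '[{"tx": 5.15, "ty": 0, "tz": -2.2, "ax": 0, "ay": 0, "az": 0, "gripper": 0.3}, {"tx": 2.6, "ty": 0, "tz": -1.1, "ax": 0, "ay": 0, "az": 0, "gripper": 0.3}, {"tx": 0, "ty": 0, "tz": 0, "ax": 0, "ay": 0.097, "az": 0, "gripper": 0.3}, {"tx": 0, "ty": 0, "tz": 0, "ax": 0, "ay": 0.097, "az": 0, "gripper": 0.3}, {"tx": 0, "ty": 0, "tz": 0, "ax": 0, "ay": 0, "az": 0, "gripper": 0.3}, {"tx": 0, "ty": 0, "tz": 0, "ax": 0, "ay": 0, "az": 0, "gripper": 0.3}, {"tx": 0, "ty": 0, "tz": 0, "ax": 0, "ay": 0, "az": 0, "gripper": 0.3}]'

```text
time_s: 10.55
ee_pos: [0.5145, -0.224, 0.1589]
eef_rot: [0.512, -0.489, 0.488, -0.511]
force: [-0.3, -1.2, -2.6]
gripper_width: 0.0434
```

Run:
```python
from h import *
go([.5094,-.1226,.15],2.6); wr('w5',(160,0,560,440),1.4); s=monitor.observe(); print(s['force'],s['joint_positions'])
```

```text
tcp [ 0.5145 -0.224   0.1589] yaw 2.65 shift cm [-10.15   0.89  -0.04] rot [ 0.0007  0.001  -0.0004] t 10.55 w 0.04343071464607351
[ 0.2589263   0.69573661 -1.48054118] [-5.51157404e-01  1.10053167e-01  1.74668894e+00 -1.32633536e-05
  1.28527637e+00 -5.97233789e-01]
```

View pics/w5.png

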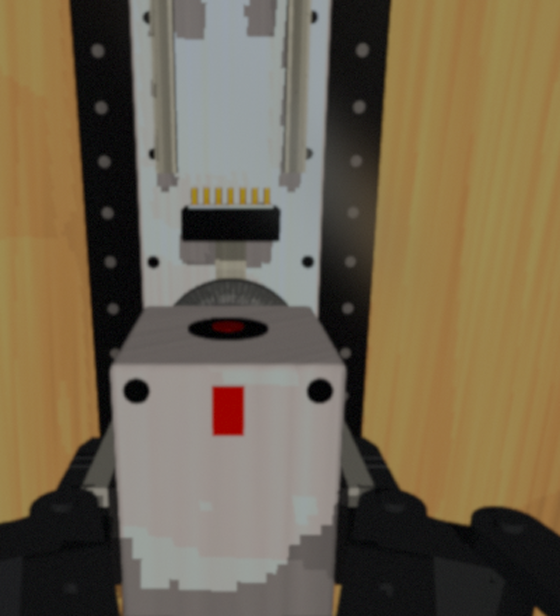

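Run:
```python
from h import *
c=load('wrist')
q=lambda x,y,z: pt(c,160+x/1.4,y/1.4,z)
D=lambda x,y: pt(c,160+x/1.4,y/1.4)
pairs=[((147,17),(313.5,17),.045),((153,154),(307.5,154),.045),((153,262),(308,262),.045),((131,5),(329,5),.045),((144,290),(319.5,290),.045),((191.5,188),(271,188),.0585),((182,225),(280,225),.066),((153,20),(312,20),.055),((160,175),(303,175),.055)]
mids=[]
for a,b,z in pairs:
    A,B=q(*a,z),q(*b,z); mids.append((A+B)/2); print(A.round(4),B.round(4),'mid',mids[-1].round(4),'w',np.linalg.norm(A-B).round(4),'yaw',np.degrees(np.arctan2(*(B-A)[[1,0]])).round(2))
m=np.array(mids); p=np.polyfit(m[:,1],m[:,0],1); print('axis x=',p,'yaw',np.degrees(np.arctan(-p[0])))
print('depthz',D(230,120)[2],D(231,196)[2],D(228,480)[2])
z=.1589+.059
A,B=q(113,365,z),q(344,365,z); print('head front',A,B,np.linalg.norm(A-B),'yaw',np.degrees(np.arctan2(*(B-A)[[1,0]])), (A+B)/2)
print('tip y',[q(x,187,.0585).round(4) for x in (191,271)])
```

```text
[ 0.4729 -0.0966  0.045 ] [ 0.5423 -0.0934  0.045 ] mid [ 0.5076 -0.095   0.045 ] w 0.0695 yaw 2.64
[ 0.4759 -0.1509  0.045 ] [ 0.5445 -0.1477  0.045 ] mid [ 0.5102 -0.1493  0.045 ] w 0.0687 yaw 2.66
[ 0.4764 -0.1991  0.045 ] [ 0.5488 -0.1957  0.045 ] mid [ 0.5126 -0.1974  0.045 ] w 0.0725 yaw 2.67
[ 0.4662 -0.0925  0.045 ] [ 0.5484 -0.0887  0.045 ] mid [ 0.5073 -0.0906  0.045 ] w 0.0822 yaw 2.64
[ 0.4723 -0.2126  0.045 ] [ 0.5554 -0.2087  0.045 ] mid [ 0.5139 -0.2107  0.045 ] w 0.0831 yaw 2.68
[ 0.4942 -0.1642  0.0585] [ 0.5283 -0.1626  0.0585] mid [ 0.5113 -0.1634  0.0585] w 0.0342 yaw 2.66
[ 0.4911 -0.1793  0.066 ] [ 0.5327 -0.1774  0.066 ] mid [ 0.5119 -0.1783  0.066 ] w 0.0416 yaw 2.67
[ 0.4766 -0.0996  0.055 ] [ 0.5407 -0.0967  0.055 ] mid [ 0.5086 -0.0982  0.055 ] w 0.0641 yaw 2.63
[ 0.4802 -0.1595  0.055 ] [ 0.5421 -0.1567  0.055 ] mid [ 0.5111 -0.1581  0.055 ] w 0.0619 yaw 2.66
axis x= [-0.04962129  0.50311194] yaw 2.8407602945799817
depthz 0.04464208083011567 0.06030145559662886 0.22051069248855543
head front [ 0.48973748 -0.19078869  0.2179    ] [ 0.53294671 -0.18875578  0.2179    ] 0.04325702702496563 yaw 2.6936787434747256 [ 0.5113421  -0.18977224  0.2179    ]
tip y [array([ 0.494 , -0.1638,  0.0585]), array([ 0.5283, -0.1622,  0.0585])]
```

Emit:
carry_out --increments '[{"tx": -2, "ty": 0, "tz": 0.1, "ax": 0, "ay": 0, "az": 0, "gripper": 0.3}, {"tx": -4, "ty": 0, "tz": 0, "ax": 0, "ay": 0, "az": 0, "gripper": 0.3}, {"tx": -3, "ty": 0, "tz": 0, "ax": 0, "ay": 0, "az": 0, "gripper": 0.3}, {"tx": -0.95, "ty": 2, "tz": 0, "ax": 0, "ay": 0, "az": 0, "gripper": 0.3}, {"tx": 0, "ty": 3, "tz": 0, "ax": 0, "ay": 0, "az": 0, "gripper": 0.3}, {"tx": 0, "ty": 3, "tz": 0, "ax": 0, "ay": 0, "az": 0, "gripper": 0.3}, {"tx": 0, "ty": 1.5, "tz": 0, "ax": 0, "ay": 0, "az": 0, "gripper": 0.3}, {"tx": 0, "ty": 0, "tz": 0, "ax": 0, "ay": 0, "az": 0, "gripper": 0.3}]'

```text
time_s: 11.6
ee_pos: [0.5103, -0.124, 0.0634]
eef_rot: [0.512, -0.489, 0.488, -0.511]
force: [0.5, 0.0, -1.5]
gripper_width: 0.0434
```

Emit:
carry_out --increments '[{"tx": 0, "ty": 0, "tz": 0, "ax": 0, "ay": 0, "az": 0, "gripper": 0.3}, {"tx": 0, "ty": 0, "tz": 0, "ax": 0, "ay": 0, "az": 0, "gripper": 0.3}, {"tx": 0, "ty": 0, "tz": 0, "ax": 0, "ay": 0, "az": 0, "gripper": 0.3}]'

```text
time_s: 11.98
ee_pos: [0.5118, -0.1252, 0.0652]
eef_rot: [-0.511, 0.488, -0.489, 0.511]
force: [-0.4, 0.4, -1.9]
gripper_width: 0.0434
```

Run:
```python
from h import *
go([.51095,-.1246,.036],2.7); print(monitor.observe()['force'])
grab('scene'); grab('wrist')
c=load('scene'); u,v=proj(c,[.51,-.12,.07]); u,v=int(u),int(v); p=cv2.cvtColor(c['p'],cv2.COLOR_RGB2BGR)[v-70:v+50,u-90:u+70]
cv2.imwrite('pics/s2.png',cv2.resize(p,None,fx=5,fy=5,interpolation=cv2.INTER_CUBIC)); print(u,v)
```

```text
tcp [ 0.5118 -0.1252  0.0652] yaw 2.57 shift cm [-0.06  2.92 -0.09] rot [-0.0014 -0.0023  0.0006] t 11.975 w 0.043401327334288684
[-0.35457849  0.37058221 -1.92473226]
267 269
```

View pics/s2.png

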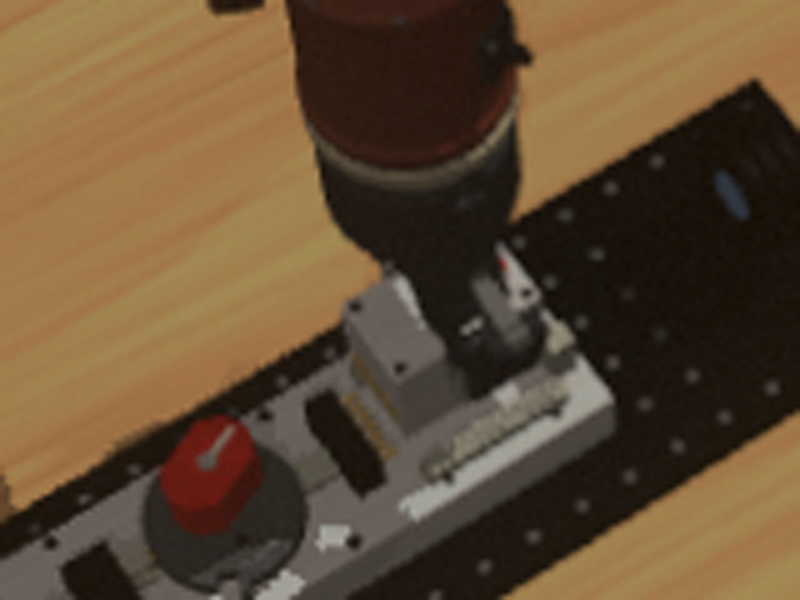

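Emit:
carry_out --increments '[{"tx": 0, "ty": 0.5, "tz": 0, "ax": 0, "ay": 0.002, "az": 0, "gripper": 0.3}, {"tx": 0, "ty": 0.5, "tz": 0, "ax": 0, "ay": 0, "az": 0, "gripper": 0.3}, {"tx": 0, "ty": 0.4, "tz": 0, "ax": 0, "ay": 0, "az": 0, "gripper": 0.3}, {"tx": 0, "ty": 0.4, "tz": 0, "ax": 0, "ay": 0, "az": 0, "gripper": 0.3}, {"tx": 0, "ty": 0.3, "tz": 0, "ax": 0, "ay": 0, "az": 0, "gripper": 0.3}, {"tx": 0, "ty": 0.2, "tz": 0, "ax": 0, "ay": 0, "az": 0, "gripper": 0.3}, {"tx": 0, "ty": 0, "tz": 0, "ax": 0, "ay": 0, "az": 0, "gripper": 0.3}, {"tx": 0, "ty": 0, "tz": 0, "ax": 0, "ay": 0, "az": 0, "gripper": 0.3}]'

```text
time_s: 13.08
ee_pos: [0.5113, -0.1249, 0.0415]
eef_rot: [-0.511, 0.489, -0.489, 0.511]
force: [0.0, 0.1, -2.4]
gripper_width: 0.0433
```

Emit:
carry_out --increments '[{"tx": 0, "ty": 0.1, "tz": 0, "ax": 0, "ay": 0, "az": 0, "gripper": 0.3}, {"tx": 0, "ty": 0.1, "tz": 0, "ax": 0, "ay": 0, "az": 0, "gripper": 0.3}, {"tx": 0, "ty": 0, "tz": 0, "ax": 0, "ay": 0, "az": 0, "gripper": 0.3}, {"tx": 0, "ty": 0, "tz": 0, "ax": 0, "ay": 0, "az": 0, "gripper": 0.3}]'

```text
time_s: 13.58
ee_pos: [0.5112, -0.1249, 0.0393]
eef_rot: [0.511, -0.489, 0.489, -0.511]
force: [0.2, 1.3, -2.0]
gripper_width: 0.0436
```

Emit:
carry_out --increments '[{"tx": 0, "ty": 0.1, "tz": 0, "ax": 0, "ay": 0, "az": 0, "gripper": 0.3}, {"tx": 0, "ty": 0.1, "tz": 0, "ax": 0, "ay": 0, "az": 0, "gripper": 0.3}, {"tx": 0, "ty": 0, "tz": 0, "ax": 0, "ay": 0, "az": 0, "gripper": 0.3}, {"tx": 0, "ty": 0, "tz": 0, "ax": 0, "ay": 0, "az": 0, "gripper": 0.3}]'

```text
time_s: 14.08
ee_pos: [0.5112, -0.1249, 0.0373]
eef_rot: [0.511, -0.489, 0.489, -0.511]
force: [0.5, 0.9, -2.4]
gripper_width: 0.0434
```

Emit:
carry_out --increments '[{"tx": 0, "ty": 0.1, "tz": 0, "ax": 0, "ay": 0, "az": 0, "gripper": 0.3}, {"tx": 0, "ty": 0, "tz": 0, "ax": 0, "ay": 0, "az": 0, "gripper": 0.3}, {"tx": 0, "ty": 0, "tz": 0, "ax": 0, "ay": 0, "az": 0, "gripper": 0.3}]'

```text
time_s: 14.45
ee_pos: [0.5112, -0.1248, 0.0363]
eef_rot: [0.511, -0.489, 0.489, -0.511]
force: [0.4, -0.6, -2.2]
gripper_width: 0.0431
```

Emit:
carry_out --increments '[{"tx": 0, "ty": 0.1, "tz": 0, "ax": 0, "ay": 0, "az": 0, "gripper": 0.3}, {"tx": 0, "ty": 0, "tz": 0, "ax": 0, "ay": 0, "az": 0, "gripper": 0.3}, {"tx": 0, "ty": 0, "tz": 0, "ax": 0, "ay": 0, "az": 0, "gripper": 0.3}]'

```text
time_s: 14.82
ee_pos: [0.5112, -0.1249, 0.0353]
eef_rot: [-0.511, 0.489, -0.489, 0.511]
force: [0.2, 0.5, -2.4]
gripper_width: 0.0435
```

Emit:
carry_out --increments '[{"tx": 0, "ty": 0.07, "tz": 0, "ax": 0, "ay": 0, "az": 0, "gripper": 0.3}, {"tx": 0, "ty": 0, "tz": 0, "ax": 0, "ay": 0, "az": 0, "gripper": 0.3}, {"tx": 0, "ty": 0, "tz": 0, "ax": 0, "ay": 0, "az": 0, "gripper": 0.3}]'

```text
time_s: 15.2
ee_pos: [0.5112, -0.1249, 0.0346]
eef_rot: [0.511, -0.489, 0.489, -0.511]
force: [-0.3, 0.6, -2.5]
gripper_width: 0.0433
```

Emit:
carry_out --increments '[{"tx": 0, "ty": 0.08, "tz": 0, "ax": 0, "ay": 0, "az": 0, "gripper": 0.3}, {"tx": 0, "ty": 0, "tz": 0, "ax": 0, "ay": 0, "az": 0, "gripper": 0.3}, {"tx": 0, "ty": 0, "tz": 0, "ax": 0, "ay": 0, "az": 0, "gripper": 0.3}]'

```text
time_s: 15.58
ee_pos: [0.5113, -0.1249, 0.0342]
eef_rot: [-0.511, 0.489, -0.489, 0.511]
force: [-3.0, 0.5, 3.4]
gripper_width: 0.0432
```

Emit:
carry_out --increments '[{"tx": 0, "ty": 0.08, "tz": 0, "ax": 0, "ay": 0, "az": 0, "gripper": 0.3}, {"tx": 0, "ty": 0, "tz": 0, "ax": 0, "ay": 0, "az": 0, "gripper": 0.3}, {"tx": 0, "ty": 0, "tz": 0, "ax": 0, "ay": 0, "az": 0, "gripper": 0.3}]'

```text
time_s: 15.95
ee_pos: [0.5114, -0.1249, 0.0342]
eef_rot: [0.511, -0.489, 0.489, -0.511]
force: [-6.4, 0.5, 10.9]
gripper_width: 0.0434
```

Emit:
carry_out --increments '[{"tx": 0, "ty": -0.08, "tz": 0, "ax": 0, "ay": 0, "az": 0, "gripper": 0.3}, {"tx": 0, "ty": 0, "tz": 0, "ax": 0, "ay": 0, "az": 0, "gripper": 0.3}, {"tx": 0, "ty": 0, "tz": 0, "ax": 0, "ay": 0, "az": 0, "gripper": 0.55}, {"tx": 0, "ty": 0, "tz": 0, "ax": 0, "ay": 0, "az": 0, "gripper": 0.65}, {"tx": 0, "ty": 0, "tz": 0, "ax": 0, "ay": 0, "az": 0, "gripper": 0.75}, {"tx": 0, "ty": 0, "tz": 0, "ax": 0, "ay": 0, "az": 0, "gripper": 0.9}, {"tx": 0, "ty": 0, "tz": 0, "ax": 0, "ay": 0, "az": 0, "gripper": 0.9}, {"tx": 0, "ty": 0, "tz": 0, "ax": 0, "ay": 0, "az": 0, "gripper": 0.9}]'

```text
time_s: 16.95
ee_pos: [0.5112, -0.1249, 0.0338]
eef_rot: [-0.511, 0.489, -0.489, 0.511]
force: [-1.1, 0.5, 0.3]
gripper_width: 0.0769
```

Emit:
carry_out --increments '[{"tx": 0, "ty": -1, "tz": 0, "ax": 0, "ay": 0, "az": 0, "gripper": 1}, {"tx": 0, "ty": -3, "tz": 0, "ax": 0, "ay": 0, "az": 0, "gripper": 1}, {"tx": 0, "ty": -4, "tz": 0, "ax": 0, "ay": 0, "az": 0, "gripper": 1}, {"tx": 0, "ty": -3, "tz": 0, "ax": 0, "ay": 0, "az": 0, "gripper": 1}, {"tx": 2, "ty": -1, "tz": 0, "ax": 0, "ay": 0, "az": 0, "gripper": 1}, {"tx": 3, "ty": 0, "tz": 0, "ax": 0, "ay": 0, "az": 0, "gripper": 1}, {"tx": 3, "ty": 0, "tz": 0, "ax": 0, "ay": 0, "az": 0, "gripper": 1}, {"tx": 3, "ty": 0, "tz": 0, "ax": 0, "ay": 0, "az": 0, "gripper": 1}]'

```text
time_s: 17.95
ee_pos: [0.5153, -0.2365, 0.1531]
eef_rot: [0.511, -0.49, 0.489, -0.51]
force: [0.4, 0.4, 0.0]
gripper_width: 0.0854
```

Emit:
carry_out --increments '[{"tx": 3, "ty": 0, "tz": 0, "ax": 0, "ay": 0, "az": 0, "gripper": 1}, {"tx": 0, "ty": 0, "tz": 0, "ax": 0, "ay": 0, "az": 0, "gripper": 1}, {"tx": 0, "ty": 0, "tz": 0, "ax": 0, "ay": 0, "az": 0, "gripper": 1}, {"tx": 0, "ty": 0, "tz": 0, "ax": 0, "ay": 0, "az": 0, "gripper": 1}]'

```text
time_s: 18.45
ee_pos: [0.517, -0.264, 0.1535]
eef_rot: [-0.511, 0.489, -0.489, 0.511]
force: [0.4, 0.7, 0.2]
gripper_width: 0.0851
```

Run:
```python
from h import *
go([.5165,-.2395,.05],45); wr('w6',(140,0,520,440),1.36); s=monitor.observe(); print(s['force'],s['joint_positions'])
```

```text
tcp [ 0.517  -0.264   0.1535] yaw 2.5 shift cm [-2.44 10.35  0.06] rot [ 3.000e-04 -7.417e-01 -8.000e-04] t 18.45 w 0.08514539167596007
[ 0.22104961  0.30272687 -0.78190619] [-6.07778777e-01  1.60514720e-01  1.70131920e+00  1.10261534e-04
  1.28017421e+00 -6.51724414e-01]
```

View pics/w6.png

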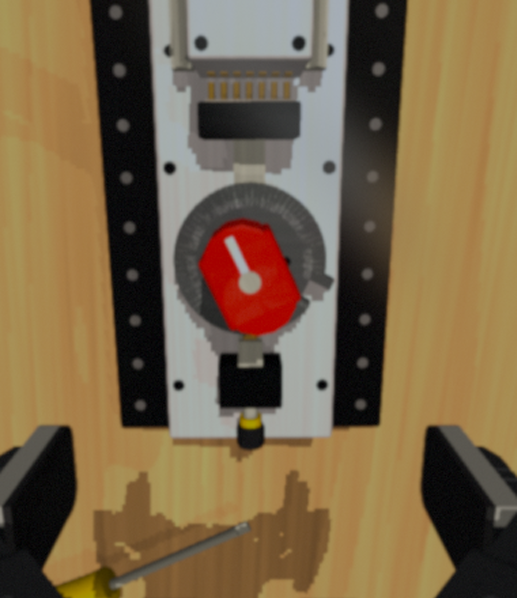

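Run:
```python
from h import *
c=load('wrist')
q=lambda x,y,z: pt(c,140+x/1.36,y/1.36,z)
k=q(250,283,.107); e=q(231,239,.107); print('knob',k,'line deg',np.degrees(np.arctan2(*(e-k)[[1,0]])))
a,b=q(268,228,.105),q(298,296,.105); print('flat deg',np.degrees(np.arctan2(*(a-b)[[1,0]])))
print('knob z by depth',pt(c,140+250/1.36,300/1.36), 'disc ctr',q(250,257,.061))
for n,x,y in [('shoulder',319,284),('notch',303,301),('roller',250,342)]:
    P=q(x,y,.061)-k; print(n,np.linalg.norm(P[:2]),np.degrees(np.arctan2(P[1],P[0])))
A,B=q(190,58,.095),q(309,58,.095); print('head rear',A,B,np.linalg.norm(A-B),(A+B)/2, 'depth z',pt(c,140+250/1.36,25/1.36),pt(c,140+200/1.36,15/1.36)[2],pt(c,140+300/1.36,15/1.36)[2])
```

```text
knob [ 0.5146189  -0.23746714  0.107     ] line deg 115.55216885003063
flat deg 116.97158277798557
knob z by depth [ 0.51489688 -0.24371632  0.10788091] disc ctr [ 0.5145842  -0.23517199  0.061     ]
shoulder 0.0327305567975426 -15.16566856968102
notch 0.030032803638188853 -33.85643333001587
roller 0.037357684644371475 -87.33716979031168
head rear [ 0.49008861 -0.16053955  0.095     ] [ 0.53186479 -0.1587199   0.095     ] 0.041815787498441614 [ 0.5109767  -0.15962973  0.095     ] depth z [ 0.51069049 -0.1492325   0.0950102 ] 0.09426620246110659 0.0947352173357309
```

Emit:
carry_out --increments '[{"tx": -2.7, "ty": 0, "tz": 0, "ax": 0, "ay": 0, "az": 0, "gripper": 1}, {"tx": 0, "ty": 0, "tz": 0, "ax": 0, "ay": -0.137, "az": 0, "gripper": 1}, {"tx": 0, "ty": 0, "tz": 0, "ax": 0, "ay": -0.137, "az": 0, "gripper": 1}, {"tx": 0, "ty": 0, "tz": 0, "ax": 0, "ay": -0.137, "az": 0, "gripper": 1}, {"tx": 0, "ty": 2, "tz": 0, "ax": 0, "ay": 0, "az": 0, "gripper": 1}, {"tx": 0, "ty": 0, "tz": 0, "ax": 0, "ay": 0, "az": 0, "gripper": 1}, {"tx": 0, "ty": 0, "tz": 0, "ax": 0, "ay": 0, "az": 0, "gripper": 1}, {"tx": 0, "ty": 0, "tz": 0, "ax": 0, "ay": 0, "az": 0, "gripper": 1}]'

```text
time_s: 19.5
ee_pos: [0.5163, -0.2378, 0.1341]
eef_rot: [0.6, -0.375, 0.375, -0.6]
force: [0.3, 0.6, 1.1]
gripper_width: 0.0856
```

Run:
```python
from h import *
go([.5162,-.2367,.061],26)
```

```text
tcp [ 0.5163 -0.2378  0.1341] yaw 25.97 shift cm [-0.11  7.31  0.04] rot [-0.0003 -0.0005  0.0004] t 19.5 w 0.0856473861555714
```

Emit:
carry_out --increments '[{"tx": -0.1, "ty": 2, "tz": 0, "ax": 0, "ay": 0, "az": 0, "gripper": 1}, {"tx": 0, "ty": 2, "tz": 0, "ax": 0, "ay": 0, "az": 0, "gripper": 1}, {"tx": 0, "ty": 1.8, "tz": 0, "ax": 0, "ay": 0, "az": 0, "gripper": 1}, {"tx": 0, "ty": 1, "tz": 0, "ax": 0, "ay": 0, "az": 0, "gripper": 1}, {"tx": 0, "ty": 0.5, "tz": 0, "ax": 0, "ay": 0, "az": 0, "gripper": 1}, {"tx": 0, "ty": 0, "tz": 0, "ax": 0, "ay": 0, "az": 0, "gripper": 1}, {"tx": 0, "ty": 0, "tz": 0, "ax": 0, "ay": 0, "az": 0, "gripper": 1}]'

```text
time_s: 20.38
ee_pos: [0.5161, -0.2372, 0.0615]
eef_rot: [0.6, -0.374, 0.375, -0.6]
force: [-0.8, 0.5, 0.2]
gripper_width: 0.0852
```

Emit:
carry_out --increments '[{"tx": 0, "ty": 0, "tz": 0, "ax": 0, "ay": 0, "az": 0, "gripper": 0.6}, {"tx": 0, "ty": 0, "tz": 0, "ax": 0, "ay": 0, "az": 0, "gripper": 0.45}, {"tx": 0, "ty": 0, "tz": 0, "ax": 0, "ay": 0, "az": 0, "gripper": 0.2}, {"tx": 0, "ty": 0, "tz": 0, "ax": 0, "ay": 0, "az": 0, "gripper": 0.2}, {"tx": 0, "ty": 0, "tz": 0, "ax": 0, "ay": 0, "az": 0, "gripper": 0.2}, {"tx": 0, "ty": 0, "tz": 0, "ax": 0, "ay": 0, "az": 0, "gripper": 0.2}, {"tx": 0, "ty": 0, "tz": 0, "ax": 0, "ay": 0, "az": 0, "gripper": 0.2}, {"tx": 0, "ty": 0, "tz": 0, "ax": 0, "ay": 0, "az": 0, "gripper": 0.2}]'

```text
time_s: 21.38
ee_pos: [0.5163, -0.2367, 0.0613]
eef_rot: [-0.599, 0.374, -0.375, 0.6]
force: [2.7, 4.3, 4.6]
gripper_width: 0.0288
```

```bash
cat > st.py <<'E'
from h import *
s=monitor.observe(); M=Rn.from_quat(s['eef_rot']).as_matrix()
print('t',round(s['time_s'],2),'yaw',np.radians(np.degrees(np.arctan2(M[1,2],M[0,2]))).round(4),'F',s['force'].round(1),'T',s['torque'].round(3),'w',round(s['gripper_width'],4),'p',s['ee_pos'].round(4),'j6',s['joint_torque'][5].round(3))
E
python3 st.py
```

```text
t 21.38 yaw 0.454 F [2.7 4.3 4.6] T [ 0.691 -0.639  0.028] w 0.0288 p [ 0.5163 -0.2367  0.0613] j6 0.049
```

Emit:
carry_out --increments '[{"tx": 0, "ty": 0, "tz": 0, "ax": 0, "ay": 0.08, "az": 0, "gripper": 0.2}, {"tx": 0, "ty": 0, "tz": 0, "ax": 0, "ay": 0.08, "az": 0, "gripper": 0.2}, {"tx": 0, "ty": 0, "tz": 0, "ax": 0, "ay": 0.08, "az": 0, "gripper": 0.2}, {"tx": 0, "ty": 0, "tz": 0, "ax": 0, "ay": 0.08, "az": 0, "gripper": 0.2}]'

```text
time_s: 21.88
ee_pos: [0.5163, -0.2366, 0.0613]
eef_rot: [-0.532, 0.466, -0.466, 0.532]
force: [3.0, 4.5, 5.2]
gripper_width: 0.0287
```

```bash
python3 st.py
```

```text
t 21.88 yaw 0.1321 F [3.  4.5 5.2] T [ 0.719 -0.492  0.293] w 0.0287 p [ 0.5163 -0.2366  0.0613] j6 -0.51
```

Emit:
carry_out --increments '[{"tx": 0, "ty": 0, "tz": 0, "ax": 0, "ay": 0.05, "az": 0, "gripper": 0.2}, {"tx": 0, "ty": 0, "tz": 0, "ax": 0, "ay": 0.05, "az": 0, "gripper": 0.2}]'

```text
time_s: 22.12
ee_pos: [0.5162, -0.2367, 0.0613]
eef_rot: [-0.508, 0.491, -0.492, 0.508]
force: [2.8, 4.6, 5.2]
gripper_width: 0.0289
```

```bash
python3 st.py
```

```text
t 22.12 yaw 0.033 F [2.8 4.6 5.2] T [ 0.688 -0.52   0.339] w 0.0289 p [ 0.5162 -0.2367  0.0613] j6 -0.215
```

Emit:
carry_out --increments '[{"tx": 0, "ty": 0, "tz": 0, "ax": 0, "ay": 0.05, "az": 0, "gripper": 0.2}, {"tx": 0, "ty": 0, "tz": 0, "ax": 0, "ay": 0.05, "az": 0, "gripper": 0.2}, {"tx": 0, "ty": 0, "tz": 0, "ax": 0, "ay": 0.03, "az": 0, "gripper": 0.2}]'

```text
time_s: 22.5
ee_pos: [0.5162, -0.2367, 0.0613]
eef_rot: [0.475, -0.523, 0.524, -0.476]
force: [2.7, 4.8, 4.8]
gripper_width: 0.0292
```

```bash
python3 st.py
```

```text
t 22.5 yaw -0.0965 F [2.7 4.8 4.8] T [ 0.725 -0.431  0.277] w 0.0292 p [ 0.5162 -0.2367  0.0613] j6 0.042
```

Emit:
carry_out --increments '[{"tx": 0, "ty": 0, "tz": 0, "ax": 0, "ay": 0.025, "az": 0, "gripper": 0.2}, {"tx": 0, "ty": 0, "tz": 0, "ax": 0, "ay": 0.025, "az": 0, "gripper": 0.2}]'

```text
time_s: 22.75
ee_pos: [0.5162, -0.2366, 0.0613]
eef_rot: [0.462, -0.535, 0.535, -0.462]
force: [2.2, 4.4, 5.4]
gripper_width: 0.0294
```

```bash
python3 st.py
```

```text
t 22.75 yaw -0.1461 F [2.2 4.4 5.4] T [ 0.686 -0.544  0.337] w 0.0294 p [ 0.5162 -0.2366  0.0613] j6 0.042
```

Emit:
carry_out --increments '[{"tx": 0, "ty": 0, "tz": 0, "ax": 0, "ay": 0.025, "az": 0, "gripper": 0.2}, {"tx": 0, "ty": 0, "tz": 0, "ax": 0, "ay": 0.025, "az": 0, "gripper": 0.2}]'

```text
time_s: 23.0
ee_pos: [0.5162, -0.2367, 0.0613]
eef_rot: [0.448, -0.546, 0.547, -0.449]
force: [2.7, 5.0, 4.2]
gripper_width: 0.029
```

```bash
python3 st.py
```

```text
t 23.0 yaw -0.1963 F [2.7 5.  4.2] T [ 0.716 -0.473  0.314] w 0.029 p [ 0.5162 -0.2367  0.0613] j6 0.017
```

Emit:
carry_out --increments '[{"tx": 0, "ty": 0, "tz": 0, "ax": 0, "ay": 0.025, "az": 0, "gripper": 0.2}, {"tx": 0, "ty": 0, "tz": 0, "ax": 0, "ay": 0.025, "az": 0, "gripper": 0.2}]'

```text
time_s: 23.25
ee_pos: [0.5162, -0.2367, 0.0613]
eef_rot: [0.435, -0.557, 0.558, -0.435]
force: [2.1, 4.6, 5.0]
gripper_width: 0.0288
```

```bash
python3 st.py
```

```text
t 23.25 yaw -0.2462 F [2.1 4.6 5. ] T [ 0.733 -0.488  0.31 ] w 0.0288 p [ 0.5162 -0.2367  0.0613] j6 0.052
```

Emit:
carry_out --increments '[{"tx": 0, "ty": 0, "tz": 0, "ax": 0, "ay": 0.025, "az": 0, "gripper": 0.2}, {"tx": 0, "ty": 0, "tz": 0, "ax": 0, "ay": 0.025, "az": 0, "gripper": 0.2}]'

```text
time_s: 23.5
ee_pos: [0.5162, -0.2366, 0.0613]
eef_rot: [0.42, -0.568, 0.568, -0.421]
force: [2.8, 3.8, 4.9]
gripper_width: 0.0291
```

```bash
python3 st.py
```

```text
t 23.5 yaw -0.2962 F [2.8 3.8 4.9] T [ 0.645 -0.523  0.346] w 0.0291 p [ 0.5162 -0.2366  0.0613] j6 0.071
```

Emit:
carry_out --increments '[{"tx": 0, "ty": 0, "tz": 0, "ax": 0, "ay": 0.02, "az": 0, "gripper": 0.2}, {"tx": 0, "ty": 0, "tz": 0, "ax": 0, "ay": 0.02, "az": 0, "gripper": 0.2}]'

```text
time_s: 23.75
ee_pos: [0.5162, -0.2366, 0.0613]
eef_rot: [0.409, -0.576, 0.577, -0.41]
force: [3.0, 3.9, 5.2]
gripper_width: 0.029
```

```bash
python3 st.py
```

```text
t 23.75 yaw -0.336 F [3.  3.9 5.2] T [ 0.742 -0.374  0.266] w 0.029 p [ 0.5162 -0.2366  0.0613] j6 0.124
```

Emit:
carry_out --increments '[{"tx": 0, "ty": 0, "tz": 0, "ax": 0, "ay": 0.015, "az": 0, "gripper": 0.2}, {"tx": 0, "ty": 0, "tz": 0, "ax": 0, "ay": 0.015, "az": 0, "gripper": 0.2}]'

```text
time_s: 24.0
ee_pos: [0.5162, -0.2367, 0.0613]
eef_rot: [0.4, -0.582, 0.583, -0.401]
force: [2.5, 4.1, 6.2]
gripper_width: 0.029
```

```bash
python3 st.py
```

```text
t 24.0 yaw -0.3659 F [2.5 4.1 6.2] T [ 0.662 -0.377  0.302] w 0.029 p [ 0.5162 -0.2367  0.0613] j6 0.14
```

Emit:
carry_out --increments '[{"tx": 0, "ty": 0, "tz": 0, "ax": 0, "ay": 0.02, "az": 0, "gripper": 0.2}, {"tx": 0, "ty": 0, "tz": 0, "ax": 0, "ay": 0.02, "az": 0, "gripper": 0.2}]'

```text
time_s: 24.25
ee_pos: [0.5162, -0.2367, 0.0613]
eef_rot: [0.389, -0.59, 0.591, -0.389]
force: [1.1, 4.2, 4.9]
gripper_width: 0.0289
```

```bash
python3 st.py
```

```text
t 24.25 yaw -0.406 F [1.1 4.2 4.9] T [ 0.762 -0.454  0.303] w 0.0289 p [ 0.5162 -0.2367  0.0613] j6 0.126
```

Emit:
carry_out --increments '[{"tx": 0, "ty": 0, "tz": 0, "ax": 0, "ay": 0.02, "az": 0, "gripper": 0.2}, {"tx": 0, "ty": 0, "tz": 0, "ax": 0, "ay": 0.02, "az": 0, "gripper": 0.2}]'

```text
time_s: 24.5
ee_pos: [0.5161, -0.2366, 0.0613]
eef_rot: [0.377, -0.598, 0.598, -0.377]
force: [3.6, 3.7, 4.9]
gripper_width: 0.0291
```

```bash
python3 st.py
```

```text
t 24.5 yaw -0.4461 F [3.6 3.7 4.9] T [ 0.751 -0.349  0.182] w 0.0291 p [ 0.5161 -0.2366  0.0613] j6 -0.042
```

Emit:
carry_out --increments '[{"tx": 0, "ty": 0, "tz": 0, "ax": 0, "ay": 0.01, "az": 0, "gripper": 0.2}, {"tx": 0, "ty": 0, "tz": 0, "ax": 0, "ay": 0, "az": 0, "gripper": 0.2}]'

```text
time_s: 24.75
ee_pos: [0.5161, -0.2366, 0.0613]
eef_rot: [0.374, -0.6, 0.6, -0.374]
force: [3.4, 4.2, 5.1]
gripper_width: 0.0288
```

```bash
python3 st.py
```

```text
t 24.75 yaw -0.4559 F [3.4 4.2 5.1] T [ 0.745 -0.374  0.04 ] w 0.0288 p [ 0.5161 -0.2366  0.0613] j6 0.106
```

Emit:
carry_out --increments '[{"tx": 0, "ty": 0, "tz": 0, "ax": 0, "ay": 0.01, "az": 0, "gripper": 0.2}, {"tx": 0, "ty": 0, "tz": 0, "ax": 0, "ay": 0, "az": 0, "gripper": 0.2}]'

```text
time_s: 25.0
ee_pos: [0.5162, -0.2366, 0.0613]
eef_rot: [0.371, -0.602, 0.602, -0.371]
force: [2.0, 4.2, 4.9]
gripper_width: 0.0292
```

```bash
python3 st.py
python3 - <<'E'
from h import *
grab('scene'); c=load('scene'); u,v=[int(a) for a in proj(c,[.5185,-.272,.062])]; print(u,v)
p=cv2.cvtColor(c['p'],cv2.COLOR_RGB2BGR)[v-40:v+40,u-50:u+50]
cv2.imwrite('pics/s3.png',cv2.resize(p,None,fx=7,fy=7,interpolation=cv2.INTER_CUBIC))
E
python3 st.py
```

```text
t 25.0 yaw -0.4657 F [2.  4.2 4.9] T [ 0.731 -0.399  0.252] w 0.0292 p [ 0.5162 -0.2366  0.0613] j6 0.221
205 308
t 25.05 yaw -0.4656 F [1.8 4.9 5.4] T [ 0.738 -0.372  0.229] w 0.0291 p [ 0.5161 -0.2366  0.0613] j6 0.189
```

View pics/s3.png

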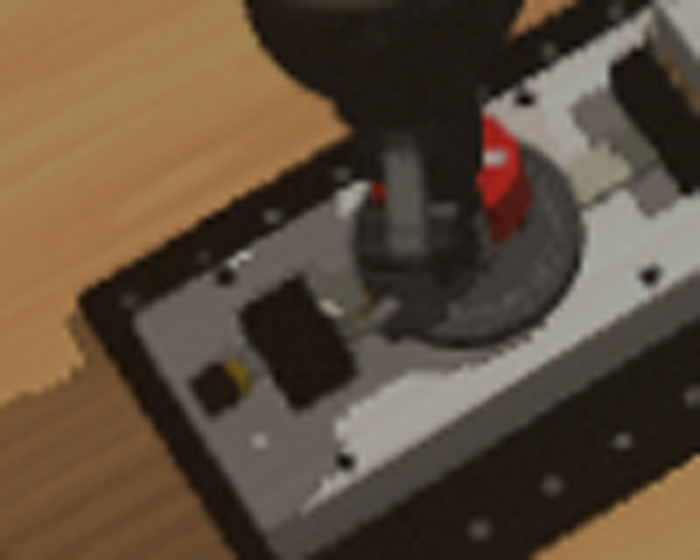

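Run:
```python
from h import *
c=load('scene'); u,v=205,308
a=cv2.imread('pics/scene0.png'); b=cv2.cvtColor(c['p'],cv2.COLOR_RGB2BGR)
e=None
for n,p in (('before',a),('now',b)):
    q=p[v:v+25,u-25:u-5].astype(int); m=(q[:,:,2]-q[:,:,0]); w=np.clip(m-45,0,None); ys,xs=np.mgrid[v:v+25,u-25:u-5]
    print(n,w.sum(),'yellow centroid',(w*xs).sum()/w.sum(),(w*ys).sum()/w.sum())
    P=p[v-40:v+40,u-50:u+50]; P=cv2.resize(P,None,fx=4,fy=4,interpolation=cv2.INTER_CUBIC); e=P if e is None else np.hstack([e,P])
cv2.imwrite('pics/cmp.png',e)
A=np.array(proj(c,[.5185,-.30,.055]));B=np.array(proj(c,[.5185-.00027,-.2945,.055])); print('expected shift for drop',B-A)
```

```text
before 474 yellow centroid 188.53164556962025 321.0506329113924
now 178 yellow centroid 188.56741573033707 320.9325842696629
expected shift for drop [ 2.31148246 -1.39393977]
```

View pics/cmp.png

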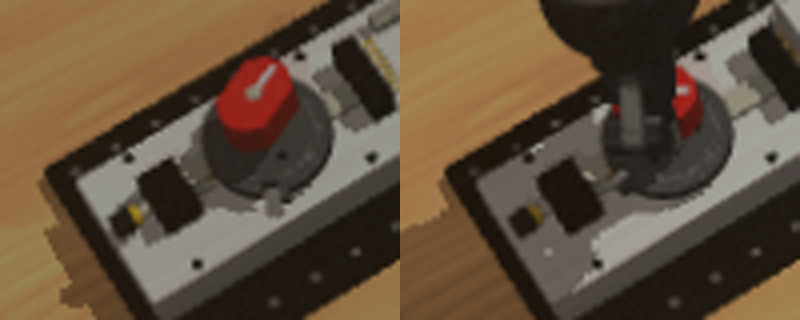

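```bash
cat > prof.py <<'E'
from h import *
c=load('scene'); a=cv2.imread('pics/scene0.png').astype(np.float32)
b=[vision.read_camera('scene')[0] for _ in range(3)]; b=cv2.cvtColor(np.mean(b,0).astype(np.float32),cv2.COLOR_RGB2BGR); np.save('b.npy',b)
d=np.array([2.31,-1.39]); d/=np.linalg.norm(d); n=np.array([-d[1],d[0]]); o=np.array([184.5,323.4])
s=np.arange(-6,36,1.0)
for nm,p in (('before',a),('now',b)):
    M=np.array([[o+d*t+n*k for t in s] for k in (-1,-.5,0,.5,1)],np.float32); 
    q=cv2.remap(p,M[:,:,0],M[:,:,1],cv2.INTER_LINEAR).mean(0)
    print(nm,'R  ',q[:,2].astype(int).tolist()); print(nm,'R-B',(q[:,2]-q[:,0]).astype(int).tolist())
E
python3 prof.py; python3 st.py
```

```text
before R   [32, 44, 87, 102, 62, 35, 36, 35, 35, 52, 115, 141, 124, 121, 103, 50, 32, 30, 30, 30, 31, 31, 30, 31, 30, 35, 65, 93, 81, 79, 78, 76, 66, 47, 42, 42, 43, 43, 42, 42, 42, 48]
before R-B [17, 14, 13, 13, 12, 14, 14, 13, 14, 30, 85, 103, 51, 23, 19, 14, 15, 15, 15, 15, 15, 15, 15, 15, 15, 13, 15, 18, 16, 16, 16, 18, 24, 18, 11, 11, 10, 10, 10, 10, 12, 22]
now R   [29, 44, 82, 91, 57, 32, 31, 31, 31, 37, 72, 99, 86, 84, 80, 49, 30, 28, 27, 27, 28, 28, 27, 28, 28, 31, 59, 100, 97, 85, 83, 81, 71, 48, 41, 41, 40, 40, 38, 38, 40, 41]
now R-B [15, 13, 13, 14, 12, 14, 14, 14, 14, 20, 52, 72, 37, 17, 15, 13, 14, 14, 14, 14, 14, 14, 14, 14, 13, 13, 14, 19, 17, 16, 17, 19, 24, 18, 10, 10, 9, 9, 10, 10, 9, 9]
t 25.2 yaw -0.4657 F [2.4 3.7 4.8] T [ 0.714 -0.434  0.239] w 0.0288 p [ 0.5161 -0.2366  0.0613] j6 0.184
```

```bash
cat >> st.py <<'E'
c=load('scene'); b=cv2.cvtColor(vision.read_camera('scene')[0],cv2.COLOR_RGB2BGR).astype(np.float32)
d=np.array([2.31,-1.39]); d/=np.linalg.norm(d); n=np.array([-d[1],d[0]]); o=np.array([184.5,323.4]); t=np.arange(-6,36,.5)
M=np.array([[o+d*x+n*k for x in t] for k in (-1,-.5,0,.5,1)],np.float32); q=cv2.remap(b,M[:,:,0],M[:,:,1],cv2.INTER_LINEAR).mean(0)
w=np.clip(q[:,2]-q[:,0]-28,0,None)*(t<14); print('tail yellow at',((w*t).sum()/w.sum()).round(2),'(riding 4.8, dropped ~7.3)', 'T2',monitor.observe()['torque'][2].round(3))
E
python3 st.py
```

```text
t 25.2 yaw -0.4657 F [2.4 3.7 4.8] T [ 0.714 -0.434  0.239] w 0.0288 p [ 0.5161 -0.2366  0.0613] j6 0.184
tail yellow at 4.82 (riding 4.8, dropped ~7.3) T2 0.158
```

Emit:
carry_out --increments '[{"tx": 0, "ty": 0, "tz": 0, "ax": 0, "ay": 0.01, "az": 0, "gripper": 0.2}, {"tx": 0, "ty": 0, "tz": 0, "ax": 0, "ay": 0, "az": 0, "gripper": 0.2}]'

```text
time_s: 25.5
ee_pos: [0.5161, -0.2366, 0.0613]
eef_rot: [0.368, -0.604, 0.604, -0.368]
force: [3.1, 3.2, 5.1]
gripper_width: 0.029
```

```bash
python3 st.py
```

```text
t 25.5 yaw -0.4757 F [3.1 3.2 5.1] T [ 0.67  -0.375  0.172] w 0.029 p [ 0.5161 -0.2366  0.0613] j6 0.218
tail yellow at 4.85 (riding 4.8, dropped ~7.3) T2 0.204
```

Emit:
carry_out --increments '[{"tx": 0, "ty": 0, "tz": 0, "ax": 0, "ay": 0.015, "az": 0, "gripper": 0.2}, {"tx": 0, "ty": 0, "tz": 0, "ax": 0, "ay": 0.015, "az": 0, "gripper": 0.2}]'

```text
time_s: 25.8
ee_pos: [0.5161, -0.2366, 0.0613]
eef_rot: [0.359, -0.609, 0.609, -0.359]
force: [2.8, 3.8, 5.4]
gripper_width: 0.029
```

```bash
python3 st.py
```

```text
t 25.8 yaw -0.506 F [2.8 3.8 5.4] T [ 0.715 -0.388  0.246] w 0.029 p [ 0.5161 -0.2366  0.0613] j6 0.084
tail yellow at 5.02 (riding 4.8, dropped ~7.3) T2 0.115
```

Emit:
carry_out --increments '[{"tx": 0, "ty": 0, "tz": 0, "ax": 0, "ay": 0.01, "az": 0, "gripper": 0.2}, {"tx": 0, "ty": 0, "tz": 0, "ax": 0, "ay": 0.01, "az": 0, "gripper": 0.2}]'

```text
time_s: 26.1
ee_pos: [0.5161, -0.2366, 0.0613]
eef_rot: [0.353, -0.613, 0.613, -0.353]
force: [3.3, 3.9, 4.8]
gripper_width: 0.029
```

```bash
python3 st.py
```

```text
t 26.1 yaw -0.5259 F [3.3 3.9 4.8] T [ 0.714 -0.284  0.138] w 0.029 p [ 0.5161 -0.2366  0.0613] j6 0.031
tail yellow at 5.14 (riding 4.8, dropped ~7.3) T2 0.103
```

Emit:
carry_out --increments '[{"tx": 0, "ty": 0, "tz": 0, "ax": 0, "ay": 0.01, "az": 0, "gripper": 0.2}, {"tx": 0, "ty": 0, "tz": 0, "ax": 0, "ay": 0.01, "az": 0, "gripper": 0.2}]'

```text
time_s: 26.4
ee_pos: [0.5161, -0.2367, 0.0613]
eef_rot: [0.346, -0.616, 0.616, -0.347]
force: [2.7, 3.6, 4.8]
gripper_width: 0.0286
```

```bash
python3 st.py
```

```text
t 26.4 yaw -0.5461 F [2.7 3.6 4.8] T [ 0.714 -0.343  0.14 ] w 0.0286 p [ 0.5161 -0.2367  0.0613] j6 0.025
tail yellow at 5.54 (riding 4.8, dropped ~7.3) T2 0.145
```

Pin is sliding in; continuing in small steps.

Emit:
carry_out --increments '[{"tx": 0, "ty": 0, "tz": 0, "ax": 0, "ay": 0.01, "az": 0, "gripper": 0.2}, {"tx": 0, "ty": 0, "tz": 0, "ax": 0, "ay": 0.01, "az": 0, "gripper": 0.2}]'

```text
time_s: 26.7
ee_pos: [0.5161, -0.2366, 0.0613]
eef_rot: [0.34, -0.62, 0.62, -0.341]
force: [3.2, 3.2, 4.9]
gripper_width: 0.0288
```

```bash
python3 st.py
```

```text
t 26.7 yaw -0.5661 F [3.2 3.2 4.9] T [ 0.771 -0.347  0.149] w 0.0288 p [ 0.5161 -0.2366  0.0613] j6 0.041
tail yellow at 5.93 (riding 4.8, dropped ~7.3) T2 0.061
```

Emit:
carry_out --increments '[{"tx": 0, "ty": 0, "tz": 0, "ax": 0, "ay": 0.01, "az": 0, "gripper": 0.2}, {"tx": 0, "ty": 0, "tz": 0, "ax": 0, "ay": 0.01, "az": 0, "gripper": 0.2}]'

```text
time_s: 27.0
ee_pos: [0.5161, -0.2367, 0.0613]
eef_rot: [0.334, -0.623, 0.623, -0.334]
force: [2.8, 2.7, 5.0]
gripper_width: 0.0291
```

```bash
python3 st.py
```

```text
t 27.0 yaw -0.5862 F [2.8 2.7 5. ] T [ 0.458 -0.387  0.091] w 0.0291 p [ 0.5161 -0.2367  0.0613] j6 -0.025
tail yellow at 7.02 (riding 4.8, dropped ~7.3) T2 0.065
```

Emit:
carry_out --increments '[{"tx": 0, "ty": 0, "tz": 0, "ax": 0, "ay": 0, "az": 0, "gripper": 0.2}]'

```text
time_s: 27.18
ee_pos: [0.5161, -0.2367, 0.0613]
eef_rot: [0.334, -0.623, 0.623, -0.335]
force: [1.6, 4.5, 4.2]
gripper_width: 0.0294
```

```bash
python3 st.py
```

```text
t 27.18 yaw -0.586 F [1.6 4.5 4.2] T [ 0.659 -0.329  0.011] w 0.0294 p [ 0.5161 -0.2367  0.0613] j6 0.013
tail yellow at 7.12 (riding 4.8, dropped ~7.3) T2 -0.027
```

Emit:
carry_out --increments '[{"tx": 0, "ty": 0, "tz": 0, "ax": 0, "ay": 0.01, "az": 0, "gripper": 0.2}, {"tx": 0, "ty": 0, "tz": 0, "ax": 0, "ay": 0.005, "az": 0, "gripper": 0.2}, {"tx": 0, "ty": 0, "tz": 0, "ax": 0, "ay": 0, "az": 0, "gripper": 0.2}]'

```text
time_s: 27.6
ee_pos: [0.5161, -0.2366, 0.0613]
eef_rot: [0.329, -0.625, 0.626, -0.33]
force: [2.0, 4.2, 5.5]
gripper_width: 0.0287
```

```bash
python3 st.py; python3 st.py; python3 prof.py | sed -n 3,4p
```

```text
t 27.6 yaw -0.6008 F [2.  4.2 5.5] T [ 0.604 -0.339  0.096] w 0.0287 p [ 0.5161 -0.2366  0.0613] j6 0.155
tail yellow at 7.05 (riding 4.8, dropped ~7.3) T2 0.137
t 27.65 yaw -0.6007 F [2.9 4.7 4.8] T [ 0.614 -0.395  0.137] w 0.0291 p [ 0.5161 -0.2367  0.0613] j6 0.14
tail yellow at 7.04 (riding 4.8, dropped ~7.3) T2 0.097
now R   [30, 44, 82, 102, 103, 96, 63, 35, 32, 31, 30, 34, 64, 100, 87, 49, 30, 28, 28, 28, 28, 27, 27, 27, 27, 30, 49, 78, 83, 84, 83, 81, 81, 82, 79, 63, 44, 41, 40, 37, 35, 33]
now R-B [16, 13, 13, 14, 14, 14, 12, 13, 14, 14, 14, 17, 45, 75, 49, 18, 14, 14, 15, 15, 14, 14, 14, 14, 14, 13, 13, 15, 15, 16, 16, 16, 16, 17, 28, 26, 10, 9, 9, 9, 9, 9]
```

Emit:
carry_out --increments '[{"tx": 0, "ty": 0, "tz": 0, "ax": 0, "ay": 0.01, "az": 0, "gripper": 0.2}, {"tx": 0, "ty": 0, "tz": 0, "ax": 0, "ay": 0, "az": 0, "gripper": 0.2}]'

```text
time_s: 28.1
ee_pos: [0.5161, -0.2366, 0.0613]
eef_rot: [0.326, -0.627, 0.627, -0.327]
force: [2.7, 4.8, 4.9]
gripper_width: 0.0292
```

```bash
python3 st.py; python3 st.py
```

```text
t 28.1 yaw -0.6108 F [2.7 4.8 4.9] T [ 0.662 -0.377  0.113] w 0.0292 p [ 0.5161 -0.2366  0.0613] j6 0.164
tail yellow at 7.04 (riding 4.8, dropped ~7.3) T2 0.119
t 28.15 yaw -0.6108 F [2.5 4.  5. ] T [ 0.702 -0.334  0.119] w 0.0292 p [ 0.5161 -0.2366  0.0613] j6 0.133
tail yellow at 7.05 (riding 4.8, dropped ~7.3) T2 0.148
```

Emit:
carry_out --increments '[{"tx": 0, "ty": 0, "tz": 0, "ax": 0, "ay": 0, "az": 0, "gripper": 0.4}, {"tx": 0, "ty": 0, "tz": 0, "ax": 0, "ay": 0, "az": 0, "gripper": 0.6}, {"tx": 0, "ty": 0, "tz": 0, "ax": 0, "ay": 0, "az": 0, "gripper": 0.9}, {"tx": 0, "ty": 0, "tz": 0, "ax": 0, "ay": 0, "az": 0, "gripper": 1}, {"tx": 0, "ty": 0, "tz": 0, "ax": 0, "ay": 0, "az": 0, "gripper": 1}, {"tx": 0, "ty": -2, "tz": 0, "ax": 0, "ay": 0, "az": 0, "gripper": 1}, {"tx": 0, "ty": -4, "tz": 0, "ax": 0, "ay": 0, "az": 0, "gripper": 1}, {"tx": 0, "ty": -4, "tz": 0, "ax": 0, "ay": 0, "az": 0, "gripper": 1}]'

```text
time_s: 29.2
ee_pos: [0.5157, -0.2369, 0.1633]
eef_rot: [0.326, -0.627, 0.627, -0.327]
force: [0.8, -0.6, -0.3]
gripper_width: 0.0856
```

Emit:
carry_out --increments '[{"tx": 0, "ty": -2, "tz": 0, "ax": 0, "ay": 0, "az": 0, "gripper": 1}, {"tx": 4, "ty": 0, "tz": 0, "ax": 0, "ay": -0.18, "az": 0, "gripper": 1}, {"tx": 3, "ty": 0, "tz": 0, "ax": 0, "ay": -0.18, "az": 0, "gripper": 1}, {"tx": 2, "ty": 0, "tz": 0, "ax": 0, "ay": -0.18, "az": 0, "gripper": 1}, {"tx": 0, "ty": 0, "tz": 0, "ax": 0, "ay": -0.12, "az": 0, "gripper": 1}, {"tx": 0, "ty": 0, "tz": 0, "ax": 0, "ay": 0, "az": 0, "gripper": 1}, {"tx": 0, "ty": 0, "tz": 0, "ax": 0, "ay": 0, "az": 0, "gripper": 1}, {"tx": 0, "ty": 0, "tz": 0, "ax": 0, "ay": 0, "az": 0, "gripper": 1}]'

```text
time_s: 30.2
ee_pos: [0.4753, -0.3159, 0.1808]
eef_rot: [0.512, -0.488, 0.488, -0.512]
force: [0.2, -0.0, -0.6]
gripper_width: 0.0855
```

```bash
python3 st.py; python3 st.py; python3 prof.py
python3 - <<'E'
from h import *
# compare wrist depth: head top points, using depth map -> world; region above z=.085 along the nest
_=grab('wrist'); c=load('wrist'); print('cam',(-c['R'].T@c['t']).round(3))
P=[]
for v in range(0,480,2):
    for u in range(100,560,2):
        if c['d'][v,u]>0:
            X=pt(c,u,v)
            if .08<X[2]<.11 and .47<X[0]<.55: P.append([*X,u,v,*c['p'][v,u]])
P=np.array(P); g=P[:,5]-P[:,7]
H=P[g<60]; h=H[(H[:,2]>.09)&(H[:,2]<.099)]; print('head x',np.percentile(h[:,0],[1,99]),'y',np.percentile(h[:,1],[1,99]),'z',h[:,2].mean(),'n',len(h))
k=P[g>60]; print('knob ctr',k[:,:3].mean(0) if len(k) else None)
E
```

```text
t 30.2 yaw 0.0482 F [ 0.2 -0.  -0.6] T [ 0.015 -0.036  0.013] w 0.0855 p [ 0.4753 -0.3159  0.1808] j6 0.021
tail yellow at 7.04 (riding 4.8, dropped ~7.3) T2 0.012
t 30.25 yaw 0.0485 F [ 0.1  0.5 -0. ] T [-0.045 -0.036  0.012] w 0.0856 p [ 0.4753 -0.3159  0.1808] j6 0.018
tail yellow at 7.05 (riding 4.8, dropped ~7.3) T2 0.037
before R   [32, 44, 87, 102, 62, 35, 36, 35, 35, 52, 115, 141, 124, 121, 103, 50, 32, 30, 30, 30, 31, 31, 30, 31, 30, 35, 65, 93, 81, 79, 78, 76, 66, 47, 42, 42, 43, 43, 42, 42, 42, 48]
before R-B [17, 14, 13, 13, 12, 14, 14, 13, 14, 30, 85, 103, 51, 23, 19, 14, 15, 15, 15, 15, 15, 15, 15, 15, 15, 13, 15, 18, 16, 16, 16, 18, 24, 18, 11, 11, 10, 10, 10, 10, 12, 22]
now R   [33, 46, 92, 120, 120, 109, 73, 41, 38, 38, 38, 44, 93, 148, 121, 56, 34, 32, 33, 32, 31, 32, 32, 32, 32, 34, 51, 80, 92, 103, 104, 95, 81, 82, 79, 63, 46, 45, 44, 45, 45, 45]
now R-B [17, 15, 14, 14, 14, 14, 12, 14, 14, 14, 14, 19, 64, 111, 71, 23, 15, 15, 15, 15, 15, 14, 15, 15, 15, 14, 14, 16, 18, 20, 19, 18, 17, 18, 28, 27, 12, 11, 11, 11, 10, 10]
cam [ 0.47  -0.246  0.346]
head x [0.49448724 0.50839695] y [-0.25415915 -0.21854773] z 0.09464186500706431 n 26
knob ctr [ 0.51365433 -0.23688608  0.10730473]
```

Emit:
carry_out --increments '[{"tx": -2.9, "ty": 0, "tz": 1.05, "ax": 0, "ay": 0, "az": 0, "gripper": 1}, {"tx": -2.9, "ty": 0, "tz": 1.05, "ax": 0, "ay": 0, "az": 0, "gripper": 1}, {"tx": -2.9, "ty": 0, "tz": 1.05, "ax": 0, "ay": 0, "az": 0, "gripper": 1}, {"tx": -2.9, "ty": 0, "tz": 1.05, "ax": 0, "ay": 0, "az": 0, "gripper": 1}, {"tx": 0, "ty": 0, "tz": 0, "ax": 0, "ay": 0, "az": 0, "gripper": 1}, {"tx": 0, "ty": 0, "tz": 0, "ax": 0, "ay": 0, "az": 0, "gripper": 1}, {"tx": 0, "ty": 0, "tz": 0, "ax": 0, "ay": 0, "az": 0, "gripper": 1}]'

```text
time_s: 31.38
ee_pos: [0.5112, -0.1992, 0.1808]
eef_rot: [0.512, -0.488, 0.488, -0.512]
force: [-0.3, 0.3, 0.1]
gripper_width: 0.0854
```

```bash
python3 st.py
python3 - <<'E'
from h import *
_=grab('wrist'); c=load('wrist'); P=[]
for v in range(0,480):
    for u in range(150,500):
        if c['d'][v,u]>0:
            X=pt(c,u,v)
            if .05<X[2]<.115 and .47<X[0]<.55: P.append([*X,u,v,*c['p'][v,u]])
P=np.array(P); th=.0475; ax=np.array([-np.sin(th),np.cos(th)]); px=np.array([np.cos(th),np.sin(th)])
red=(P[:,5]-P[:,7]>60); k=P[red&(P[:,2]>.10)]; ko=(k[:,:2].max(0)+k[:,:2].min(0))/2 if len(k) else None; print('knob',ko,len(k))
h=P[(~red)&(P[:,2]>.091)&(P[:,2]<.099)]; h=h[h[:,1]>-.19]; Y=h[:,:2]@ax; X=h[:,:2]@px
print('head along y',np.percentile(Y,[.3,99.7]),'x',np.percentile(X,[.5,99.5]),'z plane',np.linalg.lstsq(np.c_[X-X.mean(),Y-Y.mean(),np.ones(len(X))],h[:,2],rcond=None)[0])
r=P[red&(P[:,2]>.09)&(P[:,1]>-.19)]; print('red mark',(r[:,:2]@ax).mean() if len(r) else None)
s=P[(P[:,2]>.067)&(P[:,2]<.075)]; s=s[(s[:,1]>-.12)]; S=s[:,:2]@ax; print('stops along y',np.percentile(S,[2,20,50]) if len(S) else None,len(S))
print('nest y0 (old est)',np.array([.5092,-.1223])@ax,'x0',np.array([.5092,-.1223])@px)
E
```

```text
t 31.38 yaw 0.0479 F [-0.3  0.3  0.1] T [-0.009  0.005 -0.066] w 0.0854 p [ 0.5112 -0.1992  0.1808] j6 -0.005
tail yellow at 7.05 (riding 4.8, dropped ~7.3) T2 -0.002
Still running in the background as job /tmp/bash_jobs.1000/6ee446e8d44e (pid 2341). You'll get a notice when it ends.
```

```bash
kill -- -$(cat /tmp/bash_jobs.1000/6ee446e8d44e/pid); timeout 100 python3 - <<'E'
from h import *
c=dict(load('wrist')); v,u=np.mgrid[0:480,150:500]; d=c['d'][v,u]
K=c['K']; D=np.array([float(c['k1']),0,0,0,0])
n=cv2.undistortPoints(np.stack([u,v],-1).reshape(-1,1,2).astype(np.float64),K,D).reshape(-1,2)
W=(np.c_[n,np.ones(len(n))]*d.reshape(-1,1)-c['t'])@c['R']; col=c['p'][v,u].reshape(-1,3).astype(int)
P=np.c_[W,u.ravel(),v.ravel(),col]; P=P[(d.ravel()>0)&(P[:,2]>.05)&(P[:,2]<.115)&(P[:,0]>.47)&(P[:,0]<.55)]
th=.0475; ax=np.array([-np.sin(th),np.cos(th)]); px=np.array([np.cos(th),np.sin(th)])
red=(P[:,5]-P[:,7]>60); k=P[red&(P[:,2]>.10)]; print('knob',k[:,:2].mean(0) if len(k) else None,len(k))
h=P[(~red)&(P[:,2]>.091)&(P[:,2]<.099)]; h=h[h[:,1]>-.19]; Y=h[:,:2]@ax; X=h[:,:2]@px
print('head along y',np.percentile(Y,[.3,99.7]),'x',np.percentile(X,[.5,99.5]),'plane',np.linalg.lstsq(np.c_[X-X.mean(),Y-Y.mean(),np.ones(len(X))],h[:,2],rcond=None)[0])
s=P[(P[:,2]>.067)&(P[:,2]<.075)&(P[:,1]>-.12)]; S=s[:,:2]@ax; print('stops y',np.percentile(S,[2,20,50,98]) if len(S) else None,len(S))
r=P[red&(P[:,2]>.09)&(P[:,2]<.1)&(P[:,1]>-.19)]; print('red mark y',(r[:,:2]@ax).mean() if len(r) else None)
print('nest y0',np.array([.5092,-.1223])@ax,'x0',np.array([.5092,-.1223])@px)
E
```

```text
knob [ 0.51386539 -0.23538926] 2725
head along y [-0.18057105 -0.11183589] x [0.48102952 0.52432037] plane [-0.0011608   0.00099049  0.09546437]
stops y [-0.10758408 -0.10593112 -0.10337469 -0.09913456] 668
red mark y -0.11990961525699792
nest y0 -0.1463399619579437 x0 0.502818601022424
```

```bash
python3 st.py; python3 -c "
from bench import robot
print(robot.finish_job())"
```

```text
t 31.48 yaw 0.0478 F [-0.7  0.3  0. ] T [ 0.022 -0.045 -0.057] w 0.0856 p [ 0.5112 -0.1991  0.1808] j6 -0.003
tail yellow at 7.05 (riding 4.8, dropped ~7.3) T2 0.012
the job is handed in; nothing more can be done
None
```

The laser head is in the nest with its aperture towards the sensor, and the index pin is in the notch. I let go of both the head and the knob and handed the job in at about 31.5 s.

**What went wrong on the way:** The first grasp closed just above the head and may have pressed on its top with about 9 N. The head stayed within about 1 mm of where it was. The fingertips actually sit about 30 mm further back from the reported TCP than stated, so I corrected for that and the second grasp held.

**Setting the head down:** It touched the nest floor with a peak of about 11 N before I let go.

**Turning the knob:** I turned it about 1.06 rad clockwise in small steps. At about 0.9 rad the torque dipped, but the camera showed the pin had not moved. The pin's tail then moved in and stopped moving while the torque fell to about zero. I turned a further 0.025 rad within the play, where the torque was about 0.12 N m, and let go.

**Last checks:**
- **Pin:** it stayed at the same place after release. Different marks put its travel anywhere from 4.1 to 5.7 mm, against the nominal 5.5 mm. The lowest of these would leave it only just inside the 33.5 mm limit. I took it as fully in because it had stopped moving.
- **Head:** the depth image showed it flat, with its top at 95.5 mm. It was within about 0.5 mm of the estimated home position in x and y, and had moved forward 2.5 mm under the contact pins. The gap to the front stops was hidden from the camera, so I could not check it directly.
- **Robot:** wrist force was near zero and the gripper was clear of everything.
- **Bystanders:** I did not check their positions at the end. The arm never felt contact with one.

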